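# Shake chestnuts from a scoop evenly over a baking tray

## Robot

A 7-joint arm with a two-finger parallel gripper is mounted at the origin on a cart in front of the work surface, level with it; the furniture and walls round the work are solid. World frame = base frame: x ahead of the robot, y to its left, z up, the work surface at z = 0. Lengths are in m, angles in degrees, forces in N, time in s.
With the tool pointing down it reaches from about 0.4 to 0.85 m from the base axis. Payload 4.5 kg.
Tool frame: the origin (TCP) lies midway between the tips of the shut fingers; the grasp point (between the pads) lies behind it (ctrl.hold_point_z is the z of the grasp point in the tool frame, in m); z points along the fingers, y is the line along which they close (so a half turn about z gives the same grasp; the last joint's range is limited). The gripper opens to 85 mm and grips with 20 to 120 N. Pads are 22 mm wide; open, the fingers measure 114 mm over their backs; the gripper's body (76 mm by 85 mm) begins 54 mm behind the grasp point. The pads swing forward as they close: fully open they stand 13 mm farther back than shut.
Start: joints at [-70.714, 39.483, -11.15, 89.685, 9.013, 51.709, -12.324], TCP at [0.186, 0.597, 0.231] pointing down, gripper open.
Joint ranges: [-172.22, 172.22], [-26.19, 119.32], [-84.43, 86.54], [7.71, 146.69], [-57.33, 237.33], [2.42, 119.75], [-152.13, 152.13]. Speed limits (degrees/s): [147.25, 147.25, 180, 180, 180, 180, 180].

## Interface

Orientations are given as a 3x3 rotation matrix whose columns are the frame's x, y, z axes.
In Python, from cell import ctrl gives the robot as it stands.
- The arm moves only by the tool servo_tool, never from a script. Its argument "steps" is a list of rows, each a list of 7 numbers: the turn, a rotation vector about the tool's x, y, z in rad, then the shift along the tool's x, y, z in m, then the closure, from -1 (fully open) to 1 (shut), so that 0 is half open. A call has 1 to 12 rows; each row shifts and turns the commanded pose from where the row before left it, along the tool's axes as they then stand; what a row does not reach is not made up. A row lasts 1/8 s, in which the tool goes at most 62.5 mm and 10.7 degrees, less where a joint would pass 70% of its speed; a pose out of reach is approached as far as the arm can. A call with a gripper value outside its range is refused whole. The fingers move at their own pace and stop on an object; the grip force is fixed at half the most. Time passes only in rows, so rows that do not move let the fingers close. It gives the time, the measured TCP pose, the force, the opening and the grip force at its end, in the units of the state.
- ctrl.read_state(): the state, without advancing time (a new reading comes with each control period).
- ctrl.read_camera(name): name is "scene" or "top" or "wrist"; returns the picture (384x512x3 uint8, red, green, blue); there is no depth.
- ctrl.calibration(name): a dict with "vfov" (degrees; the focal length in pixels is half the picture's height over the tangent of half this angle, whatever the lens; pixels are square), "cx", "cy" (the principal point, pixels), "R" (3x3) and "t" (3): a world point X has camera coordinates R X + t. Camera axes: x right, y down, z forward; pixel columns grow to the right and rows downward; lengths in m; the calibration is good to about 2 mm. The wrist camera is an equidistant fisheye: a pixel r from the principal point sees the ray r / f radians off the axis. A picture is of the moment at which its call begins: read the wrist's pose just before it. calibration takes no time and is no camera call; for the wrist camera it gives the pose at the moment of the call.
- ctrl.sign_off(): hands the job in; it is judged then, once.
The state is a dict: "time": time; "joint_pos": joint angles; "qvel": joint speeds; "joint_efforts": joint torques, N m; "ee_pos": TCP position; "orientation": TCP orientation; "wrist_force": force on the tool from outside, world axes, zero at the start; "ft_torque": the same for the moment, N m; "grip_width": opening from 0.0 (shut) to 1.0 (fully open); "grip_force": force on a finger pad.
Only numpy, scipy, OpenCV 4.12 (cv2) and the standard library are available. Lean on these libraries where they do the work, as an engineer would, in place of code of your own. Each camera call takes 0.05 s, during which the arm holds its last target. There are 200 camera calls.

## Task

Take the scoop of eight chestnuts by its handle and, from close above the baking tray, shake the chestnuts out so that all of them lie in the tray, spread evenly: every one of the six ribbed panels of the tray gets at least one. Then set the empty scoop back down flat on the middle of its small plate and let go. Spill none, do not touch the chestnuts with the fingers, and leave everything else on the worktop standing where it is.

Things in the scene. Friction and masses are not known exactly. Their poses are not given: they have to be found in the camera images.
- scoop: Polished steel scoop used as a shaker: open trough 102 mm long, 64 wide, 48 high (2 mm sheet), narrowing over its front 38 mm to a mouth 41 mm wide inside; bar handle behind. Origin: on the underside, 46 mm behind the mouth, 56 mm ahead of the back wall; x out of the mouth, y left, z up. 0.15 to 0.24 kg. Starts loaded on the plate, x within 0.7 rad of world x.
- scoop_grip (a point): Grip point on the axis of the scoop's wooden handle, at x -100, y 0, z 36 mm in the scoop's frame, same axes; 44 mm behind the trough. The handle is a flat-sided bar 18 mm wide (along y), 20 mm high, from x -174 to -74 mm: grip it from above across its width. It clears the plate's rim.
- scoop_lip (a point): Middle of the mouth's floor edge, where chestnuts leave: x +46, y 0, z 2 mm in the scoop's frame. A bead 2.5 mm high across the floor there holds them back: level, none leaves. Dipped 6 to 25 degrees and stroked 1 to 2 cm to and fro along its x, one or two hop out at a time (mostly one if the scoop is also leaned sideways some 9 degrees); level again, they stop.
- tray: Aluminium baking tray, 190 mm along its x, 270 mm along its y, fixed. Origin: centre of its underside; floor 3 mm thick, rim 23 mm high. Ribs 3 mm high, at x = 0 and at y = -44 and +44 mm, mark six panels, centred at x = -46 or +46 and y = -88, 0 or +88 mm. Stands left or right in front of the robot, the plate on the other side; yaw within 0.15 rad.
- plate: Small round cream plate, 200 mm across, 18 mm high at the rim, fixed to the worktop, on which the scoop stands. Origin: centre of its underside; its flat middle, about 110 mm across, is 8 mm above the worktop.
- nut1: Brown chestnut, a blunt dome 19 mm across and 14 mm high, smooth, with a pale flat base, 10 g. Origin: its middle. One of eight, all alike; they start in the scoop.
- nut2: Chestnut like nut1.
- nut3: Chestnut like nut1.
- nut4: Chestnut like nut1.
- nut5: Chestnut like nut1.
- nut6: Chestnut like nut1.
- nut7: Chestnut like nut1.
- nut8: Chestnut like nut1.
- pepper_mill: Wooden pepper mill, 58 mm across, 170 mm high, loose, standing between tray and plate. Origin: centre of its underside. Leave alone.
- lemon: Lemon, 78 x 55 x 56 mm, fixed, near the robot. Origin: centre of its underside. Leave alone.
- spice_jar: Spice jar with a green cap, 46 mm across, 106 mm high, loose, behind the work. Origin: centre of its underside. Leave alone.
Not all that is in view belongs to the job. What is shaped like the plate but black is not meant.

How it is judged (in metres and radians):
On the way, in this order (a step that is already met when the one before it is completed fails the run):
1. the scoop is lifted level off its plate with all eight chestnuts still in it (height (world z) of scoop above 0.05 m and distance between each of nut1, nut2, nut3, nut4, nut5, nut6, nut7, nut8 and scoop below 0.08 m), for 0.1 s.
2. all eight chestnuts have been shaken into the tray, with at least one in each of its six panels, while the scoop is still held up (height (world z) of scoop above 0.05 m and x of nut1 in the frame of tray between -0.093 and 0.093 m and y of nut1 in the frame of tray between -0.133 and 0.133 m and z of nut1 in the frame of tray between 0 and 0.03 m and x of nut2 in the frame of tray between -0.093 and 0.093 m and y of nut2 in the frame of tray between -0.133 and 0.133 m and z of nut2 in the frame of tray between 0 and 0.03 m and x of nut3 in the frame of tray between -0.093 and 0.093 m and y of nut3 in the frame of tray between -0.133 and 0.133 m and z of nut3 in the frame of tray between 0 and 0.03 m and x of nut4 in the frame of tray between -0.093 and 0.093 m and y of nut4 in the frame of tray between -0.133 and 0.133 m and z of nut4 in the frame of tray between 0 and 0.03 m and x of nut5 in the frame of tray between -0.093 and 0.093 m and y of nut5 in the frame of tray between -0.133 and 0.133 m and z of nut5 in the frame of tray between 0 and 0.03 m and x of nut6 in the frame of tray between -0.093 and 0.093 m and y of nut6 in the frame of tray between -0.133 and 0.133 m and z of nut6 in the frame of tray between 0 and 0.03 m and x of nut7 in the frame of tray between -0.093 and 0.093 m and y of nut7 in the frame of tray between -0.133 and 0.133 m and z of nut7 in the frame of tray between 0 and 0.03 m and x of nut8 in the frame of tray between -0.093 and 0.093 m and y of nut8 in the frame of tray between -0.133 and 0.133 m and z of nut8 in the frame of tray between 0 and 0.03 m and ((x of nut1 in the frame of tray below 0 m and y of nut1 in the frame of tray below -0.044 m) or (x of nut2 in the frame of tray below 0 m and y of nut2 in the frame of tray below -0.044 m) or (x of nut3 in the frame of tray below 0 m and y of nut3 in the frame of tray below -0.044 m) or (x of nut4 in the frame of tray below 0 m and y of nut4 in the frame of tray below -0.044 m) or (x of nut5 in the frame of tray below 0 m and y of nut5 in the frame of tray below -0.044 m) or (x of nut6 in the frame of tray below 0 m and y of nut6 in the frame of tray below -0.044 m) or (x of nut7 in the frame of tray below 0 m and y of nut7 in the frame of tray below -0.044 m) or (x of nut8 in the frame of tray below 0 m and y of nut8 in the frame of tray below -0.044 m)) and ((x of nut1 in the frame of tray below 0 m and y of nut1 in the frame of tray between -0.044 and 0.044 m) or (x of nut2 in the frame of tray below 0 m and y of nut2 in the frame of tray between -0.044 and 0.044 m) or (x of nut3 in the frame of tray below 0 m and y of nut3 in the frame of tray between -0.044 and 0.044 m) or (x of nut4 in the frame of tray below 0 m and y of nut4 in the frame of tray between -0.044 and 0.044 m) or (x of nut5 in the frame of tray below 0 m and y of nut5 in the frame of tray between -0.044 and 0.044 m) or (x of nut6 in the frame of tray below 0 m and y of nut6 in the frame of tray between -0.044 and 0.044 m) or (x of nut7 in the frame of tray below 0 m and y of nut7 in the frame of tray between -0.044 and 0.044 m) or (x of nut8 in the frame of tray below 0 m and y of nut8 in the frame of tray between -0.044 and 0.044 m)) and ((x of nut1 in the frame of tray below 0 m and y of nut1 in the frame of tray above 0.044 m) or (x of nut2 in the frame of tray below 0 m and y of nut2 in the frame of tray above 0.044 m) or (x of nut3 in the frame of tray below 0 m and y of nut3 in the frame of tray above 0.044 m) or (x of nut4 in the frame of tray below 0 m and y of nut4 in the frame of tray above 0.044 m) or (x of nut5 in the frame of tray below 0 m and y of nut5 in the frame of tray above 0.044 m) or (x of nut6 in the frame of tray below 0 m and y of nut6 in the frame of tray above 0.044 m) or (x of nut7 in the frame of tray below 0 m and y of nut7 in the frame of tray above 0.044 m) or (x of nut8 in the frame of tray below 0 m and y of nut8 in the frame of tray above 0.044 m)) and ((x of nut1 in the frame of tray above 0 m and y of nut1 in the frame of tray below -0.044 m) or (x of nut2 in the frame of tray above 0 m and y of nut2 in the frame of tray below -0.044 m) or (x of nut3 in the frame of tray above 0 m and y of nut3 in the frame of tray below -0.044 m) or (x of nut4 in the frame of tray above 0 m and y of nut4 in the frame of tray below -0.044 m) or (x of nut5 in the frame of tray above 0 m and y of nut5 in the frame of tray below -0.044 m) or (x of nut6 in the frame of tray above 0 m and y of nut6 in the frame of tray below -0.044 m) or (x of nut7 in the frame of tray above 0 m and y of nut7 in the frame of tray below -0.044 m) or (x of nut8 in the frame of tray above 0 m and y of nut8 in the frame of tray below -0.044 m)) and ((x of nut1 in the frame of tray above 0 m and y of nut1 in the frame of tray between -0.044 and 0.044 m) or (x of nut2 in the frame of tray above 0 m and y of nut2 in the frame of tray between -0.044 and 0.044 m) or (x of nut3 in the frame of tray above 0 m and y of nut3 in the frame of tray between -0.044 and 0.044 m) or (x of nut4 in the frame of tray above 0 m and y of nut4 in the frame of tray between -0.044 and 0.044 m) or (x of nut5 in the frame of tray above 0 m and y of nut5 in the frame of tray between -0.044 and 0.044 m) or (x of nut6 in the frame of tray above 0 m and y of nut6 in the frame of tray between -0.044 and 0.044 m) or (x of nut7 in the frame of tray above 0 m and y of nut7 in the frame of tray between -0.044 and 0.044 m) or (x of nut8 in the frame of tray above 0 m and y of nut8 in the frame of tray between -0.044 and 0.044 m)) and ((x of nut1 in the frame of tray above 0 m and y of nut1 in the frame of tray above 0.044 m) or (x of nut2 in the frame of tray above 0 m and y of nut2 in the frame of tray above 0.044 m) or (x of nut3 in the frame of tray above 0 m and y of nut3 in the frame of tray above 0.044 m) or (x of nut4 in the frame of tray above 0 m and y of nut4 in the frame of tray above 0.044 m) or (x of nut5 in the frame of tray above 0 m and y of nut5 in the frame of tray above 0.044 m) or (x of nut6 in the frame of tray above 0 m and y of nut6 in the frame of tray above 0.044 m) or (x of nut7 in the frame of tray above 0 m and y of nut7 in the frame of tray above 0.044 m) or (x of nut8 in the frame of tray above 0 m and y of nut8 in the frame of tray above 0.044 m))), for 0.1 s.
At the end, for the whole second after the job is handed in: All eight chestnuts lie at rest inside the tray's rim, at least one of them in each of the six panels that the ribs mark (judged by the chestnut's centre); the scoop stands level (within 0.08 rad) on its small plate, its origin within 35 mm of the plate's centre, and is released (x of nut1 in the frame of tray between -0.093 and 0.093 m and y of nut1 in the frame of tray between -0.133 and 0.133 m and z of nut1 in the frame of tray between 0 and 0.03 m and x of nut2 in the frame of tray between -0.093 and 0.093 m and y of nut2 in the frame of tray between -0.133 and 0.133 m and z of nut2 in the frame of tray between 0 and 0.03 m and x of nut3 in the frame of tray between -0.093 and 0.093 m and y of nut3 in the frame of tray between -0.133 and 0.133 m and z of nut3 in the frame of tray between 0 and 0.03 m and x of nut4 in the frame of tray between -0.093 and 0.093 m and y of nut4 in the frame of tray between -0.133 and 0.133 m and z of nut4 in the frame of tray between 0 and 0.03 m and x of nut5 in the frame of tray between -0.093 and 0.093 m and y of nut5 in the frame of tray between -0.133 and 0.133 m and z of nut5 in the frame of tray between 0 and 0.03 m and x of nut6 in the frame of tray between -0.093 and 0.093 m and y of nut6 in the frame of tray between -0.133 and 0.133 m and z of nut6 in the frame of tray between 0 and 0.03 m and x of nut7 in the frame of tray between -0.093 and 0.093 m and y of nut7 in the frame of tray between -0.133 and 0.133 m and z of nut7 in the frame of tray between 0 and 0.03 m and x of nut8 in the frame of tray between -0.093 and 0.093 m and y of nut8 in the frame of tray between -0.133 and 0.133 m and z of nut8 in the frame of tray between 0 and 0.03 m and ((x of nut1 in the frame of tray below 0 m and y of nut1 in the frame of tray below -0.044 m) or (x of nut2 in the frame of tray below 0 m and y of nut2 in the frame of tray below -0.044 m) or (x of nut3 in the frame of tray below 0 m and y of nut3 in the frame of tray below -0.044 m) or (x of nut4 in the frame of tray below 0 m and y of nut4 in the frame of tray below -0.044 m) or (x of nut5 in the frame of tray below 0 m and y of nut5 in the frame of tray below -0.044 m) or (x of nut6 in the frame of tray below 0 m and y of nut6 in the frame of tray below -0.044 m) or (x of nut7 in the frame of tray below 0 m and y of nut7 in the frame of tray below -0.044 m) or (x of nut8 in the frame of tray below 0 m and y of nut8 in the frame of tray below -0.044 m)) and ((x of nut1 in the frame of tray below 0 m and y of nut1 in the frame of tray between -0.044 and 0.044 m) or (x of nut2 in the frame of tray below 0 m and y of nut2 in the frame of tray between -0.044 and 0.044 m) or (x of nut3 in the frame of tray below 0 m and y of nut3 in the frame of tray between -0.044 and 0.044 m) or (x of nut4 in the frame of tray below 0 m and y of nut4 in the frame of tray between -0.044 and 0.044 m) or (x of nut5 in the frame of tray below 0 m and y of nut5 in the frame of tray between -0.044 and 0.044 m) or (x of nut6 in the frame of tray below 0 m and y of nut6 in the frame of tray between -0.044 and 0.044 m) or (x of nut7 in the frame of tray below 0 m and y of nut7 in the frame of tray between -0.044 and 0.044 m) or (x of nut8 in the frame of tray below 0 m and y of nut8 in the frame of tray between -0.044 and 0.044 m)) and ((x of nut1 in the frame of tray below 0 m and y of nut1 in the frame of tray above 0.044 m) or (x of nut2 in the frame of tray below 0 m and y of nut2 in the frame of tray above 0.044 m) or (x of nut3 in the frame of tray below 0 m and y of nut3 in the frame of tray above 0.044 m) or (x of nut4 in the frame of tray below 0 m and y of nut4 in the frame of tray above 0.044 m) or (x of nut5 in the frame of tray below 0 m and y of nut5 in the frame of tray above 0.044 m) or (x of nut6 in the frame of tray below 0 m and y of nut6 in the frame of tray above 0.044 m) or (x of nut7 in the frame of tray below 0 m and y of nut7 in the frame of tray above 0.044 m) or (x of nut8 in the frame of tray below 0 m and y of nut8 in the frame of tray above 0.044 m)) and ((x of nut1 in the frame of tray above 0 m and y of nut1 in the frame of tray below -0.044 m) or (x of nut2 in the frame of tray above 0 m and y of nut2 in the frame of tray below -0.044 m) or (x of nut3 in the frame of tray above 0 m and y of nut3 in the frame of tray below -0.044 m) or (x of nut4 in the frame of tray above 0 m and y of nut4 in the frame of tray below -0.044 m) or (x of nut5 in the frame of tray above 0 m and y of nut5 in the frame of tray below -0.044 m) or (x of nut6 in the frame of tray above 0 m and y of nut6 in the frame of tray below -0.044 m) or (x of nut7 in the frame of tray above 0 m and y of nut7 in the frame of tray below -0.044 m) or (x of nut8 in the frame of tray above 0 m and y of nut8 in the frame of tray below -0.044 m)) and ((x of nut1 in the frame of tray above 0 m and y of nut1 in the frame of tray between -0.044 and 0.044 m) or (x of nut2 in the frame of tray above 0 m and y of nut2 in the frame of tray between -0.044 and 0.044 m) or (x of nut3 in the frame of tray above 0 m and y of nut3 in the frame of tray between -0.044 and 0.044 m) or (x of nut4 in the frame of tray above 0 m and y of nut4 in the frame of tray between -0.044 and 0.044 m) or (x of nut5 in the frame of tray above 0 m and y of nut5 in the frame of tray between -0.044 and 0.044 m) or (x of nut6 in the frame of tray above 0 m and y of nut6 in the frame of tray between -0.044 and 0.044 m) or (x of nut7 in the frame of tray above 0 m and y of nut7 in the frame of tray between -0.044 and 0.044 m) or (x of nut8 in the frame of tray above 0 m and y of nut8 in the frame of tray between -0.044 and 0.044 m)) and ((x of nut1 in the frame of tray above 0 m and y of nut1 in the frame of tray above 0.044 m) or (x of nut2 in the frame of tray above 0 m and y of nut2 in the frame of tray above 0.044 m) or (x of nut3 in the frame of tray above 0 m and y of nut3 in the frame of tray above 0.044 m) or (x of nut4 in the frame of tray above 0 m and y of nut4 in the frame of tray above 0.044 m) or (x of nut5 in the frame of tray above 0 m and y of nut5 in the frame of tray above 0.044 m) or (x of nut6 in the frame of tray above 0 m and y of nut6 in the frame of tray above 0.044 m) or (x of nut7 in the frame of tray above 0 m and y of nut7 in the frame of tray above 0.044 m) or (x of nut8 in the frame of tray above 0 m and y of nut8 in the frame of tray above 0.044 m)) and linear speed of each of nut1, nut2, nut3, nut4, nut5, nut6, nut7, nut8 below 0.03 m/s and horizontal distance between scoop and plate below 0.035 m and height (world z) of scoop below 0.013 m and angle between scoop's own z axis and vertical below 0.08 rad and linear speed of scoop below 0.02 m/s); the robot touches nothing.
It fails at once if a chestnut is spilled on the worktop beside the tray or left on the plate ((height (world z) of nut1 below 0.03 m and not (x of nut1 in the frame of tray between -0.093 and 0.093 m and y of nut1 in the frame of tray between -0.133 and 0.133 m and z of nut1 in the frame of tray between 0 and 0.03 m) and horizontal distance between nut1 and scoop above 0.1 m) or (height (world z) of nut2 below 0.03 m and not (x of nut2 in the frame of tray between -0.093 and 0.093 m and y of nut2 in the frame of tray between -0.133 and 0.133 m and z of nut2 in the frame of tray between 0 and 0.03 m) and horizontal distance between nut2 and scoop above 0.1 m) or (height (world z) of nut3 below 0.03 m and not (x of nut3 in the frame of tray between -0.093 and 0.093 m and y of nut3 in the frame of tray between -0.133 and 0.133 m and z of nut3 in the frame of tray between 0 and 0.03 m) and horizontal distance between nut3 and scoop above 0.1 m) or (height (world z) of nut4 below 0.03 m and not (x of nut4 in the frame of tray between -0.093 and 0.093 m and y of nut4 in the frame of tray between -0.133 and 0.133 m and z of nut4 in the frame of tray between 0 and 0.03 m) and horizontal distance between nut4 and scoop above 0.1 m) or (height (world z) of nut5 below 0.03 m and not (x of nut5 in the frame of tray between -0.093 and 0.093 m and y of nut5 in the frame of tray between -0.133 and 0.133 m and z of nut5 in the frame of tray between 0 and 0.03 m) and horizontal distance between nut5 and scoop above 0.1 m) or (height (world z) of nut6 below 0.03 m and not (x of nut6 in the frame of tray between -0.093 and 0.093 m and y of nut6 in the frame of tray between -0.133 and 0.133 m and z of nut6 in the frame of tray between 0 and 0.03 m) and horizontal distance between nut6 and scoop above 0.1 m) or (height (world z) of nut7 below 0.03 m and not (x of nut7 in the frame of tray between -0.093 and 0.093 m and y of nut7 in the frame of tray between -0.133 and 0.133 m and z of nut7 in the frame of tray between 0 and 0.03 m) and horizontal distance between nut7 and scoop above 0.1 m) or (height (world z) of nut8 below 0.03 m and not (x of nut8 in the frame of tray between -0.093 and 0.093 m and y of nut8 in the frame of tray between -0.133 and 0.133 m and z of nut8 in the frame of tray between 0 and 0.03 m) and horizontal distance between nut8 and scoop above 0.1 m)).
It fails at once if a chestnut is touched by the fingers (contact force between the fingers and nut1 above 0.5 N or contact force between the fingers and nut2 above 0.5 N or contact force between the fingers and nut3 above 0.5 N or contact force between the fingers and nut4 above 0.5 N or contact force between the fingers and nut5 above 0.5 N or contact force between the fingers and nut6 above 0.5 N or contact force between the fingers and nut7 above 0.5 N or contact force between the fingers and nut8 above 0.5 N).
It fails at once if a chestnut is dropped or thrown hard (faster than 2 m/s, a fall of some 20 cm) (linear speed of any of nut1, nut2, nut3, nut4, nut5, nut6, nut7, nut8 above 2 m/s).
It fails at once if the pepper mill or the spice jar is pushed more than 25 mm or tilted over 0.5 rad (distance of any of pepper_mill, spice_jar from where it was at the start of the episode above 0.025 m or angle between any of pepper_mill, spice_jar's own z axis and vertical above 0.5 rad).
It also fails if it takes over 72 s, if anything falls off the work surface, if the arm or the gripper's body presses on something with over 40 N, if the wrist force passes 120 N, or if a joint passes its speed limit or range.

## Working session

There is one attempt and no reset: what is moved stays moved. The work goes in short steps, Python scripts to look and compute and a tool call to move; the robot and the scene stay as the last step left them, time stands still between calls to the robot, and variables do not carry over. Pictures are saved under pics/ and viewed, at most 10 in all, crops included, and the job is handed in when it is done.

Besides the shell and the picture viewer there is one more tool, called after "Call:" in YAML: its name, and indented under it one key for each argument. servo_tool: Moves the arm, as the interface text tells. Its arguments: {"type":"object","properties":{"steps":{"type":"array","items":{"type":"array","items":{"type":"number"}}}},"required":["steps"]}

```bash
ls; mkdir -p pics; python3 - <<'E'
from cell import ctrl
import cv2,numpy as np
s=ctrl.read_state();print({k:np.round(v,3).tolist() for k,v in s.items()},ctrl.hold_point_z)
a=ctrl.read_camera("scene");b=ctrl.read_camera("top")
cv2.imwrite("pics/a0.png",a[:,:,::-1]);cv2.imwrite("pics/b0.png",b[:,:,::-1])
cv2.imwrite("pics/ab.png",cv2.resize(np.vstack([a,b])[:,:,::-1],(512,768))[:, :])
for n in("scene","top"):print(n,ctrl.calibration(n))
E
```

```text
pics
{'time': 0.0, 'joint_pos': [-70.715, 39.536, -11.144, 89.747, 9.015, 51.71, -12.323], 'qvel': [0.022, 0.046, 0.021, -0.002, -0.076, -0.068, -0.007], 'joint_efforts': [-0.0, -53.961, -1.267, -15.854, 0.009, 0.009, 0.0], 'ee_pos': [0.186, 0.596, 0.23], 'orientation': [[-0.955, 0.298, -0.0], [0.298, 0.955, -0.002], [-0.0, -0.002, -1.0]], 'wrist_force': [0.211, -0.638, -0.491], 'ft_torque': [-0.034, 0.015, -0.019], 'grip_force': 0.0, 'grip_width': 0.997} -0.0187
scene {'vfov': 54.03107869381259, 'cx': 256.52482479533, 'cy': 191.41530519675956, 'R': array([[ 0.68080162, -0.73238589,  0.01095731],
       [-0.50144364, -0.47692536, -0.72187012],
       [ 0.53391331,  0.48595588, -0.69194181]]), 't': array([-0.35068246,  0.33315244,  0.71228143])}
top {'vfov': 44.0406986669751, 'cx': 250.0194985936264, 'cy': 190.6319284678546, 'R': array([[ 1.22565657e-02, -9.99924790e-01,  4.37315784e-04],
       [-9.96904490e-01, -1.22535095e-02, -7.76613786e-02],
       [ 7.76608963e-02,  5.15899722e-04, -9.96979698e-01]]), 't': array([1.03428619e-03, 5.38560875e-01, 1.52821931e+00])}
```

View pics/b0.png

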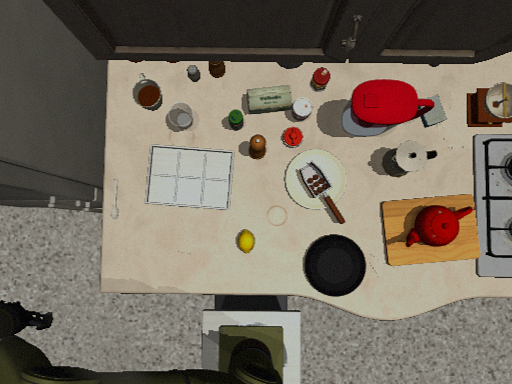

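View pics/a0.png

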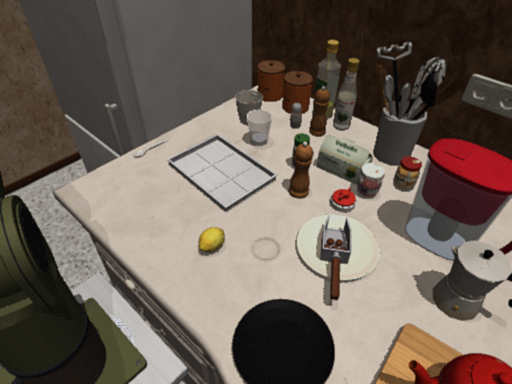

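Top view: the tray is at (190,178), and the loaded scoop on the cream plate at (315,179), with its handle running to (342,221) and mouth near (308,165). The mill is at (258,147), the jar at (236,120) and the lemon at (246,241). Things that could be taken for the plate are the cream plate (315,179), the black pan (335,265) and the chopping board (430,232). For the handle they are the brown bar (335,208) and the mill (258,147). I choose the cream plate and its bar, and check them in a crop.

```bash
cat > h.py <<'E'
import numpy as np,cv2
from cell import ctrl
def ray(n,u,v,c=None):
    c=c or ctrl.calibration(n);f=192/np.tan(np.radians(c["vfov"]/2))
    x,y=(u-c["cx"])/f,(v-c["cy"])/f
    if n=="wrist":
        r=np.hypot(x,y);s=np.sinc(r/np.pi) if r>0 else 1
        d=np.array([x*s,y*s,np.cos(r)])
    else: d=np.array([x,y,1.])
    return -c["R"].T@c["t"],c["R"].T@(d/np.linalg.norm(d))
def onz(n,u,v,z,c=None):
    o,d=ray(n,u,v,c);return o+d*(z-o[2])/d[2]
def proj(n,X,c=None):
    c=c or ctrl.calibration(n);f=192/np.tan(np.radians(c["vfov"]/2))
    p=c["R"]@np.array(X)+c["t"]
    if n=="wrist":
        r=np.hypot(p[0],p[1]);k=np.arctan2(r,p[2])/max(r,1e-9)
        return np.array([c["cx"]+f*p[0]*k,c["cy"]+f*p[1]*k])
    return np.array([c["cx"]+f*p[0]/p[2],c["cy"]+f*p[1]/p[2]])
E
python3 - <<'E'
from h import *
b=cv2.imread("pics/b0.png");h=cv2.cvtColor(b,cv2.COLOR_BGR2HSV)
cv2.imwrite("pics/c0.png",cv2.resize(b[130:240,130:360],None,fx=3.4,fy=3.4,interpolation=cv2.INTER_CUBIC))
# handle: brown
m=cv2.inRange(h,(0,90,30),(15,255,170));r=np.zeros_like(m);r[185:226,315:350]=m[185:226,315:350]
n,l,st,ce=cv2.connectedComponentsWithStats(r);i=1+np.argmax(st[1:,4])
pts=np.argwhere(l==i)[:,::-1].astype(np.float32);q=cv2.boxPoints(cv2.minAreaRect(pts))
print("handle",st[i]);print(np.array([onz("top",u,v,.054) for u,v in q]).round(4))
# plate / tray
for (x0,y0,x1,y1) in((275,140,355,220),(135,135,245,220)):
    print(h[(y0+y1)//2,x0:x1:4].tolist())
print("lemon,mill",onz("top",246,241,.03),onz("top",258,140,.17),onz("top",236,116,.1))
print("lemon", onz("top",277,215,0))
E
```

```text
handle [325 196  20  28 169]
[[ 0.5141 -0.2282  0.054 ]
 [ 0.5239 -0.2433  0.054 ]
 [ 0.4425 -0.2953  0.054 ]
 [ 0.4328 -0.2803  0.054 ]]
[[18, 45, 186], [24, 39, 185], [20, 51, 149], [33, 39, 192], [39, 19, 190], [36, 22, 188], [19, 72, 114], [120, 38, 20], [13, 31, 74], [11, 203, 84], [30, 6, 179], [11, 175, 51], [1, 180, 34], [17, 15, 123], [49, 15, 190], [38, 25, 191], [35, 26, 188], [25, 47, 188], [20, 45, 186], [21, 42, 187]]
[[17, 47, 183], [18, 53, 183], [18, 46, 181], [48, 9, 139], [28, 19, 192], [30, 14, 187], [34, 9, 189], [50, 12, 187], [47, 9, 190], [55, 8, 191], [60, 10, 176], [50, 5, 168], [38, 14, 150], [30, 10, 178], [90, 5, 190], [0, 1, 183], [18, 9, 146], [30, 5, 162], [83, 5, 191], [80, 8, 194], [60, 7, 192], [69, 9, 190], [53, 11, 189], [60, 10, 197], [42, 8, 166], [21, 37, 184], [20, 42, 189], [22, 47, 189]]
lemon,mill [0.37510493 0.01857906 0.03      ] [ 0.67816348 -0.0143068   0.17      ] [0.76643841 0.05442093 0.1       ]
lemon [ 0.4607161  -0.08220979  0.        ]
```

View pics/c0.png

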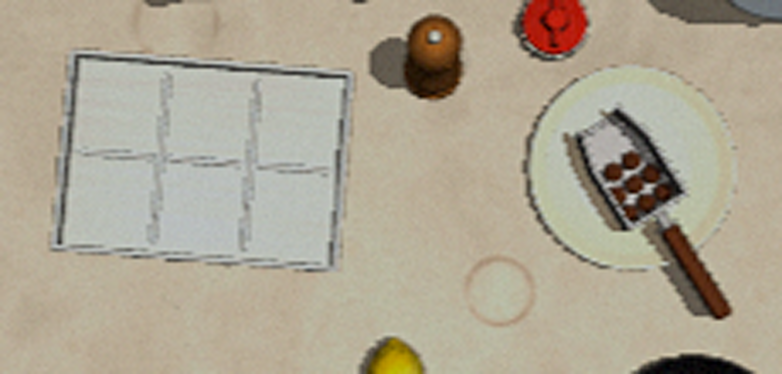

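The crop confirms it: the cream plate at (631,167) in the crop carries the loaded scoop, with the brown handle from (668,228) to (722,315). The tray corners in the crop are (72,52), (352,72), (340,270) and (55,248).

```bash
python3 - <<'E'
from h import *
b=cv2.imread("pics/b0.png");h=cv2.cvtColor(b,cv2.COLOR_BGR2HSV)
m=cv2.inRange(h,(0,0,60),(180,27,255));r=np.zeros_like(m);r[138:218,138:242]=m[138:218,138:242]
cs=max(cv2.findContours(r,0,2)[0],key=cv2.contourArea)
q=cv2.boxPoints(cv2.minAreaRect(cs));print("auto",q.round(1).tolist())
P=np.array([onz("top",u,v,.023) for u,v in q])
print(P.round(4).tolist(),P.mean(0),[np.linalg.norm(P[i]-P[i-1]).round(4) for i in range(4)])
P=np.array([onz("top",130+u/3.4,130+v/3.4,.023) for u,v in((72,52),(352,72),(340,270),(55,248))])
print("pick",P.round(4).tolist(),P.mean(0),[np.linalg.norm(P[i]-P[i-1]).round(4) for i in range(4)])
print("ribs crossing",[onz("top",130+u/3.4,130+v/3.4,.006).round(4).tolist() for u,v in((161,158),(250,165))])
e=np.array([onz("top",130+u/3.4,130+v/3.4,.018) for u,v in((526,167),(736,167),(631,65),(631,270))]);print(e.round(4),(e[:2,1].mean(),e[2:,0].mean()))
s=ctrl.read_state();print(s["ee_pos"])
E
```

```text
auto [[144.5, 203.1999969482422], [149.1999969482422, 143.6999969482422], [233.60000610351562, 150.39999389648438], [229.0, 209.8000030517578]]
[[0.4931, 0.3502, 0.023], [0.6887, 0.3407, 0.023], [0.6702, 0.063, 0.023], [0.4749, 0.0752, 0.023]] [0.58172617 0.20727925 0.023     ] [np.float64(0.2756), np.float64(0.1959), np.float64(0.2783), np.float64(0.1956)]
pick [[0.6836, 0.334, 0.023], [0.6675, 0.0633, 0.023], [0.4764, 0.0719, 0.023], [0.494, 0.3448, 0.023]] [0.58038257 0.20350622 0.023     ] [np.float64(0.1899), np.float64(0.2711), np.float64(0.1913), np.float64(0.2735)]
ribs crossing [[0.5836, 0.2482, 0.006], [0.5779, 0.1616, 0.006]]
[[ 0.578  -0.1055  0.018 ]
 [ 0.5805 -0.3078  0.018 ]
 [ 0.6785 -0.2065  0.018 ]
 [ 0.48   -0.2068  0.018 ]] (np.float64(-0.20667063021913581), np.float64(0.5792151554884861))
[0.18622763 0.59599723 0.23055346]
```

Call:
servo_tool:
  steps:
    - [0, 0, 0, -0.0395, -0.0345, 0, -1]
    - [0, 0, 0, -0.0395, -0.0345, 0, -1]
    - [0, 0, 0, -0.0395, -0.0345, 0, -1]
    - [0, 0, 0, -0.0395, -0.0345, 0, -1]
    - [0, 0, 0, -0.0395, -0.0345, 0, -1]
    - [0, 0, 0, -0.0395, -0.0345, 0, -1]
    - [0, 0, 0, -0.0395, -0.0345, 0, -1]
    - [0, 0, 0, -0.0395, -0.0345, 0, -1]
    - [0, 0, 0, -0.0395, -0.0345, 0, -1]
    - [0, 0, 0, -0.0395, -0.0345, 0, -1]

```text
time: 1.35
ee_pos: [0.4611, 0.148, 0.2311]
orientation: [[-0.955, 0.298, -0.0], [0.298, 0.955, 0.0], [0.0, -0.0, -1.0]]
wrist_force: [1.3, -0.3, -0.0]
grip_width: 0.999
grip_force: 0.0
```

Call:
servo_tool:
  steps:
    - [0, 0, 0, -0.0195, -0.0462, 0, -1]
    - [0, 0, 0, -0.0195, -0.0462, 0, -1]
    - [0, 0, 0, -0.0195, -0.0462, 0, -1]
    - [0, 0, 0, -0.0195, -0.0462, 0, -1]
    - [0, 0, 0, -0.0195, -0.0462, 0, -1]
    - [0, 0, 0, -0.0195, -0.0462, 0, -1]
    - [0, 0, -0.145, 0, 0, 0, -1]
    - [0, 0, -0.145, 0, 0, 0, -1]
    - [0, 0, -0.145, 0, 0, 0, -1]
    - [0, 0, -0.145, 0, 0, 0, -1]
    - [0, 0, -0.145, 0, 0, 0, -1]
    - [0, 0, -0.145, 0, 0, 0, -1]

```text
time: 2.85
ee_pos: [0.4892, -0.15, 0.231]
orientation: [[-0.841, -0.541, -0.001], [-0.541, 0.841, 0.0], [0.001, 0.001, -1.0]]
wrist_force: [0.1, -0.2, 0.1]
grip_width: 1.001
grip_force: 0.0
```

Call:
servo_tool:
  steps:
    - [0, 0, 0, 0.0229, -0.0441, 0.03, -1]
    - [0, 0, 0, 0.0229, -0.0441, 0.03, -1]
    - [0, 0, 0, 0, 0, 0.03, -1]
    - [0, 0, 0, 0, 0, 0, -1]

```text
time: 3.35
ee_pos: [0.4963, -0.2487, 0.1391]
orientation: [[-0.844, -0.537, -0.005], [-0.537, 0.844, 0.002], [0.003, 0.005, -1.0]]
wrist_force: [-0.1, 0.4, 0.3]
grip_width: 1.002
grip_force: 0.0
```

```bash
python3 - <<'E'
from h import *
s=ctrl.read_state();c=ctrl.calibration("wrist");w=ctrl.read_camera("wrist")
cv2.imwrite("pics/w0.png",w[:,:,::-1]);print(s["ee_pos"],s["orientation"].round(3).tolist() if hasattr(s["orientation"],'round') else s["orientation"])
import pickle;pickle.dump(c,open("w0.pkl","wb"))
y=.569;R=np.array([[np.cos(y),-np.sin(y),0],[np.sin(y),np.cos(y),0],[0,0,1]]);o=np.array([.583,-.195,.008])
for p in((-.174,.009,.046),(-.174,-.009,.046),(-.074,.009,.046),(-.074,-.009,.046),(.046,.02,.048),(.046,-.02,.048)):
  print(p,proj("wrist",o+R@p,c).round(1))
E
```

```text
[ 0.49626408 -0.24867904  0.13912452] [[-0.844, -0.537, -0.005], [-0.537, 0.844, 0.002], [0.003, 0.005, -1.0]]
(-0.174, 0.009, 0.046) [267.2  99.3]
(-0.174, -0.009, 0.046) [243.4  99.4]
(-0.074, 0.009, 0.046) [266.7 222.1]
(-0.074, -0.009, 0.046) [245.2 222.2]
(0.046, 0.02, 0.048) [276.2 328.5]
(0.046, -0.02, 0.048) [237.1 328.6]
```

View pics/w0.png

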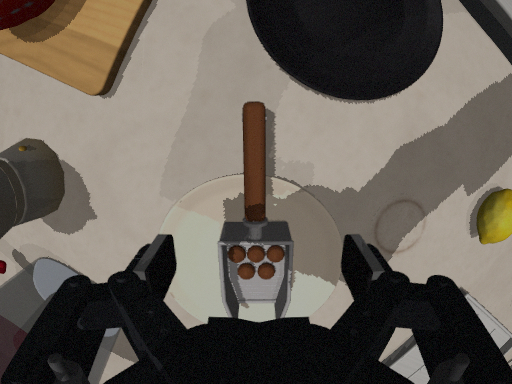

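The wrist view shows the handle from (254,101) to (256,220), within 1–2 px of prediction. The nuts are at the back of the trough, near (256,258). I descend and grip.

Call:
servo_tool:
  steps:
    - [0, 0, 0, -0.002, -0.001, 0.04, -1]
    - [0, 0, 0, 0, 0, 0.04, -1]
    - [0, 0, 0, 0, 0, 0.032, -1]
    - [0, 0, 0, 0, 0, 0, 1]
    - [0, 0, 0, 0, 0, 0, 1]
    - [0, 0, 0, 0, 0, 0, 1]
    - [0, 0, 0, 0, 0, 0, 1]
    - [0, 0, 0, 0, 0, 0, 1]

```text
time: 4.4
ee_pos: [0.5013, -0.249, 0.0306]
orientation: [[-0.843, -0.537, 0.002], [-0.537, 0.843, -0.001], [-0.001, -0.002, -1.0]]
wrist_force: [-2.0, 1.1, 7.0]
grip_width: 0.195
grip_force: 60.8
```

Call:
servo_tool:
  steps:
    - [0, 0, 0, 0, 0, -0.01, 1]
    - [0, 0, 0, 0, 0, -0.02, 1]
    - [0, 0, 0, 0, 0, -0.03, 1]
    - [0, 0, 0, 0, 0, -0.03, 1]
    - [0, 0, 0, 0, 0, -0.02, 1]
    - [0, 0, 0, 0, 0, 0, 1]
    - [0, 0, 0, 0, 0, 0, 1]

```text
time: 5.28
ee_pos: [0.4996, -0.2487, 0.1386]
orientation: [[-0.843, -0.537, -0.002], [-0.537, 0.843, 0.0], [0.001, 0.001, -1.0]]
wrist_force: [-0.3, 0.1, -2.7]
grip_width: 0.196
grip_force: 59.4
```

```bash
python3 - <<'E'
from h import *
s=ctrl.read_state();print(s["ee_pos"],s["wrist_force"])
w=ctrl.read_camera("wrist");b=ctrl.read_camera("top")
cv2.imwrite("pics/w1.png",np.hstack([w[90:340,170:350],cv2.resize(b[130:240,260:360],(227,250))])[:,:,::-1])
E
```

```text
[ 0.49959669 -0.24874428  0.13857774] [-0.31341548  0.10692326 -2.71063355]
```

View pics/w1.png

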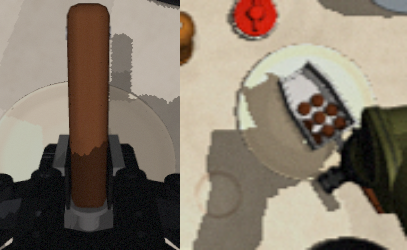

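The scoop is lifted level with the nuts inside (top view, at the back of the trough). Next I swing it in front of the mill to the near-right panel.

Call:
servo_tool:
  steps:
    - [0, 0, 0, -0.005, 0.015, 0, 1]
    - [0, 0, 0, -0.01, 0.03, 0, 1]
    - [0, 0, 0, -0.0125, 0.04, 0, 1]
    - [0, 0, 0, -0.0125, 0.04, 0, 1]
    - [0, 0, 0, -0.0125, 0.04, 0, 1]
    - [0, 0, 0, -0.0125, 0.04, 0, 1]
    - [0, 0, 0, -0.01, 0.025, 0, 1]
    - [0, 0, 0, -0.0045, 0.015, 0, 1]
    - [0, 0, -0.08, 0, 0, 0, 1]
    - [0, 0, -0.11, 0, 0, 0, 1]
    - [0, 0, -0.09, 0, 0, 0, 1]
    - [0, 0, -0.05, 0, 0, 0, 1]

```text
time: 6.88
ee_pos: [0.4351, 0.0016, 0.1392]
orientation: [[-0.621, -0.783, -0.001], [-0.783, 0.621, 0.001], [0.0, 0.001, -1.0]]
wrist_force: [0.4, 0.1, -2.6]
grip_width: 0.201
grip_force: 59.5
```

```bash
cat >> h.py <<'E'
C=np.array([.5807,.2055]);YT=-.062
def tr(p):
    d=np.array(p[:2])-C;c,s=np.cos(YT),np.sin(YT);return np.array([c*d[0]+s*d[1],-s*d[0]+c*d[1]])
def look(tag):
    s=ctrl.read_state();T=np.array(s["ee_pos"]);R=np.array(s["orientation"])
    fx=-R[:,0]; lip=T+R@np.array([-.144,0,.0206])
    print("t",round(s["time"],2),"TCP",T.round(4),"yaw",round(np.arctan2(fx[1],fx[0]),3),"dip",round(-np.degrees(np.arcsin(fx[2])),1),"roll",round(np.degrees(R[2,1]),1),"lip",lip.round(4),"lip tray",tr(lip).round(3))
    b=ctrl.read_camera("top")[:,:,::-1].copy();cv2.imwrite(f"pics/{tag}.png",b)
    h=cv2.cvtColor(b,cv2.COLOR_BGR2HSV)
    m=cv2.inRange(h,(0,70,15),(18,255,150))
    m[:135]=0;m[225:]=0;m[:,:140]=0;m[:,300:]=0
    n,l,st,ce=cv2.connectedComponentsWithStats(m)
    for i in range(1,n):
        if st[i,4]>5: 
            X=onz("top",*ce[i],.012);print("blob px",ce[i].round(1),"area",st[i,4],"tray",tr(X).round(3), "zlip->", tr(onz("top",*ce[i],lip[2]+.02)).round(3))
E
python3 -c "
from h import *
look('t0');print(np.round(ctrl.read_state()['joint_pos'],1))"
```

```text
t 6.88 TCP [0.4351 0.0016 0.1392] yaw 0.9 dip 0.0 roll 0.1 lip [0.5246 0.1144 0.1186] lip tray [-0.05  -0.094]
blob px [257.1 147.5] area 309 tray [ 0.115 -0.213] zlip-> [ 0.093 -0.212]
blob px [290.9 138.5] area 17 tray [ 0.154 -0.322] zlip-> [ 0.129 -0.313]
blob px [285.8 142.2] area 6 tray [ 0.14  -0.306] zlip-> [ 0.116 -0.298]
blob px [231.8 205.7] area 107 tray [-0.083 -0.144] zlip-> [-0.088 -0.149]
blob px [224.3 205.4] area 24 tray [-0.084 -0.12 ] zlip-> [-0.089 -0.127]
blob px [239.3 207.5] area 22 tray [-0.087 -0.169] zlip-> [-0.092 -0.172]
[  9.6  37.4 -24.9 126.   38.7  24.1  94.9]
```

Call:
servo_tool:
  steps:
    - [0, 0, 0, 0, 0, 0.022, 1]
    - [0, 0, 0, 0, 0, 0.022, 1]
    - [0.0785, 0.0875, 0, 0, 0, 0, 1]
    - [0.0785, 0.0875, 0, 0, 0, 0, 1]
    - [0, 0, 0, -0.015, 0, 0, 1]
    - [0, 0, 0, 0.015, 0, 0, 1]
    - [0, 0, 0, -0.015, 0, 0, 1]
    - [0, 0, 0, 0.015, 0, 0, 1]
    - [-0.0785, -0.0875, 0, 0, 0, 0, 1]
    - [-0.0785, -0.0875, 0, 0, 0, 0, 1]
    - [0, 0, 0, 0, 0, 0, 1]

```text
time: 8.3
ee_pos: [0.4351, -0.0056, 0.0954]
orientation: [[-0.634, -0.773, -0.001], [-0.773, 0.634, -0.001], [0.002, -0.0, -1.0]]
wrist_force: [0.5, -0.1, -2.7]
grip_width: 0.195
grip_force: 59.5
```

```bash
python3 -c "
from h import *
look('t1')
b=cv2.imread('pics/t1.png');cv2.imwrite('pics/t1c.png',cv2.resize(b[135:225,135:280],None,fx=5,fy=5,interpolation=cv2.INTER_CUBIC))"
```

```text
t 8.3 TCP [ 0.4351 -0.0056  0.0954] yaw 0.884 dip 0.1 roll -0.0 lip [0.5264 0.1057 0.0746] lip tray [-0.048 -0.103]
blob px [257.1 147.5] area 309 tray [ 0.115 -0.213] zlip-> [ 0.101 -0.212]
blob px [283.8 138.8] area 10 tray [ 0.151 -0.299] zlip-> [ 0.135 -0.294]
blob px [290.9 138.5] area 16 tray [ 0.154 -0.322] zlip-> [ 0.137 -0.316]
blob px [293. 145.] area 7 tray [ 0.132 -0.331] zlip-> [ 0.117 -0.324]
blob px [230.  200.6] area 142 tray [-0.067 -0.137] zlip-> [-0.071 -0.141]
blob px [207.5 196.6] area 17 tray [-0.059 -0.063] zlip-> [-0.064 -0.07 ]
```

View pics/t1c.png

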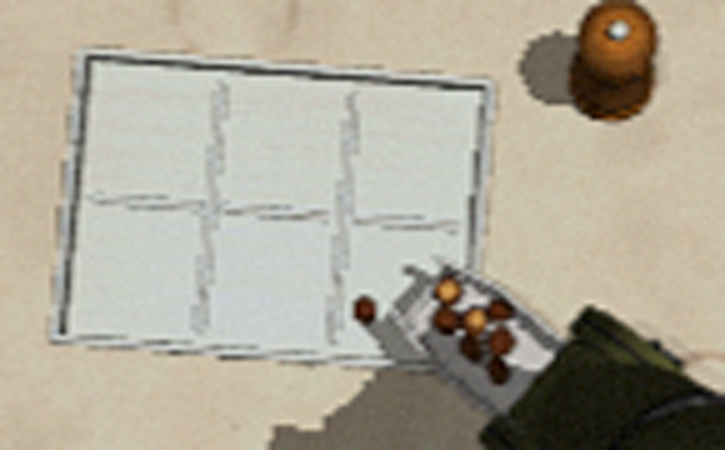

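One nut is in the near-right panel (pixel (207.5,196.6), tray (-0.059,-0.063)), and seven are still in the scoop. It landed about 40 mm left of the lip, so I aim with that offset. The far-right panel is next.

Call:
servo_tool:
  steps:
    - [0, 0, 0, -0.0118, -0.0236, 0, 1]
    - [0, 0, 0, -0.0118, -0.0236, 0, 1]
    - [0, 0, 0, -0.0118, -0.0236, 0, 1]
    - [0, 0, 0, -0.0118, -0.0236, 0, 1]
    - [0.0785, 0.0875, 0, 0, 0, 0, 1]
    - [0.0785, 0.0875, 0, 0, 0, 0, 1]
    - [0, 0, 0, -0.015, 0, 0, 1]
    - [0, 0, 0, 0.015, 0, 0, 1]
    - [-0.0785, -0.0875, 0, 0, 0, 0, 1]
    - [-0.0785, -0.0875, 0, 0, 0, 0, 1]
    - [0, 0, 0, 0, 0, 0, 1]

```text
time: 9.72
ee_pos: [0.5386, -0.0276, 0.0949]
orientation: [[-0.632, -0.775, -0.001], [-0.775, 0.632, -0.003], [0.003, -0.001, -1.0]]
wrist_force: [0.2, 0.0, -3.1]
grip_width: 0.195
grip_force: 59.5
```

```bash
python3 -c "
from h import *
look('t2')"
```

```text
t 9.72 TCP [ 0.5386 -0.0276  0.0949] yaw 0.887 dip 0.2 roll -0.0 lip [0.6295 0.084  0.0739] lip tray [ 0.056 -0.118]
blob px [257.1 147.6] area 303 tray [ 0.115 -0.213] zlip-> [ 0.101 -0.213]
blob px [291.  138.7] area 15 tray [ 0.153 -0.323] zlip-> [ 0.137 -0.317]
blob px [207.5 159. ] area 18 tray [ 0.065 -0.052] zlip-> [ 0.053 -0.061]
blob px [234.5 166.5] area 137 tray [ 0.047 -0.143] zlip-> [ 0.036 -0.147]
blob px [209.5 196. ] area 22 tray [-0.057 -0.069] zlip-> [-0.062 -0.076]
```

Two are down, one in each right panel. Far-middle is next.

Call:
servo_tool:
  steps:
    - [0, 0, 0, -0.0132, 0.0129, 0, 1]
    - [0, 0, 0, -0.0132, 0.0129, 0, 1]
    - [0, 0, 0, -0.0132, 0.0129, 0, 1]
    - [0, 0, 0, -0.0132, 0.0129, 0, 1]
    - [0.0785, 0.0875, 0, 0, 0, 0, 1]
    - [0.0785, 0.0875, 0, 0, 0, 0, 1]
    - [0, 0, 0, -0.015, 0, 0, 1]
    - [0, 0, 0, 0.015, 0, 0, 1]
    - [-0.0785, -0.0875, 0, 0, 0, 0, 1]
    - [-0.0785, -0.0875, 0, 0, 0, 0, 1]
    - [0, 0, 0, 0, 0, 0, 1]

```text
time: 11.15
ee_pos: [0.5316, 0.0456, 0.0951]
orientation: [[-0.632, -0.775, -0.001], [-0.775, 0.632, -0.003], [0.003, -0.001, -1.0]]
wrist_force: [-0.2, -0.4, -2.9]
grip_width: 0.197
grip_force: 59.5
```

```bash
python3 -c "
from h import *
look('t3')"
```

```text
t 11.15 TCP [0.5316 0.0456 0.0951] yaw 0.887 dip 0.2 roll -0.0 lip [0.6226 0.1572 0.074 ] lip tray [ 0.045 -0.046]
blob px [257.  147.7] area 303 tray [ 0.115 -0.212] zlip-> [ 0.101 -0.212]
blob px [290.9 138.5] area 15 tray [ 0.154 -0.322] zlip-> [ 0.138 -0.316]
blob px [210.4 166.3] area 122 tray [ 0.041 -0.064] zlip-> [ 0.031 -0.072]
blob px [209.4 196.2] area 21 tray [-0.057 -0.069] zlip-> [-0.062 -0.076]
```

Nothing dropped this time, so I repeat here with two strokes.

Call:
servo_tool:
  steps:
    - [0.0785, 0.0875, 0, 0, 0, 0, 1]
    - [0.0785, 0.0875, 0, 0, 0, 0, 1]
    - [0, 0, 0, -0.015, 0, 0, 1]
    - [0, 0, 0, 0.015, 0, 0, 1]
    - [0, 0, 0, -0.015, 0, 0, 1]
    - [0, 0, 0, 0.015, 0, 0, 1]
    - [-0.0785, -0.0875, 0, 0, 0, 0, 1]
    - [-0.0785, -0.0875, 0, 0, 0, 0, 1]
    - [0, 0, 0, 0, 0, 0, 1]

```text
time: 12.32
ee_pos: [0.5314, 0.0462, 0.0951]
orientation: [[-0.631, -0.776, -0.001], [-0.776, 0.631, -0.003], [0.003, -0.001, -1.0]]
wrist_force: [-0.7, -0.6, -2.5]
grip_width: 0.198
grip_force: 59.5
```

```bash
python3 -c "
from h import *
look('t4')
b=cv2.imread('pics/t4.png');cv2.imwrite('pics/t4c.png',cv2.resize(b[135:225,135:280],None,fx=5,fy=5,interpolation=cv2.INTER_CUBIC))"
```

```text
t 12.32 TCP [0.5314 0.0462 0.0951] yaw 0.888 dip 0.2 roll -0.1 lip [0.6222 0.1578 0.074 ] lip tray [ 0.044 -0.045]
blob px [257.1 147.7] area 294 tray [ 0.115 -0.213] zlip-> [ 0.101 -0.213]
blob px [290.9 138.5] area 16 tray [ 0.154 -0.322] zlip-> [ 0.137 -0.316]
blob px [292.5 145. ] area 6 tray [ 0.132 -0.329] zlip-> [ 0.117 -0.323]
blob px [191.8 158.9] area 21 tray [ 0.061 -0.001] zlip-> [ 0.05  -0.012]
blob px [206.9 163.3] area 47 tray [ 0.05  -0.051] zlip-> [ 0.04 -0.06]
blob px [215.2 166.9] area 21 tray [ 0.041 -0.08 ] zlip-> [ 0.031 -0.087]
blob px [210.8 171.9] area 27 tray [ 0.023 -0.067] zlip-> [ 0.014 -0.074]
blob px [209.3 196. ] area 22 tray [-0.057 -0.068] zlip-> [-0.062 -0.076]
```

View pics/t4c.png

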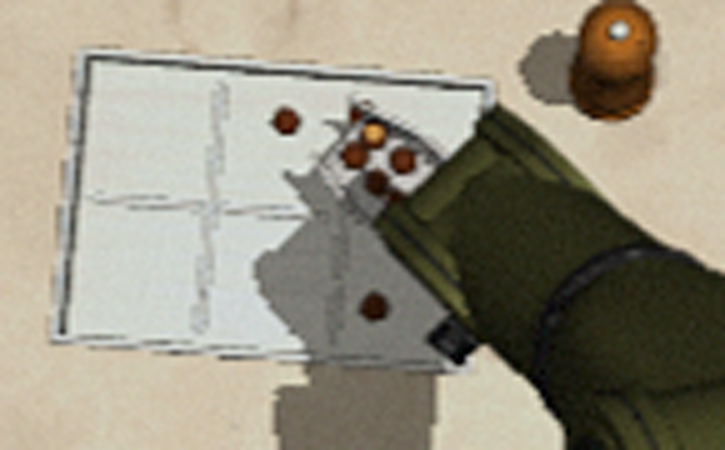

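Far-middle has its nut at (287,121) in the crop; nut 2 shows at (357,112), by the mouth's right side. Five remain in the scoop. Near-middle is next, moving gently backward.

Call:
servo_tool:
  steps:
    - [0, 0, 0, 0.006, 0.008, 0, 1]
    - [0, 0, 0, 0.0113, 0.0151, 0, 1]
    - [0, 0, 0, 0.0113, 0.0151, 0, 1]
    - [0, 0, 0, 0.0113, 0.0151, 0, 1]
    - [0, 0, 0, 0.0113, 0.0151, 0, 1]
    - [0, 0, 0, 0.005, 0.007, 0, 1]
    - [0.0785, 0.0875, 0, 0, 0, 0, 1]
    - [0.0785, 0.0875, 0, 0, 0, 0, 1]
    - [0, 0, 0, -0.015, 0, 0, 1]
    - [0, 0, 0, 0.015, 0, 0, 1]
    - [-0.0785, -0.0875, 0, 0, 0, 0, 1]
    - [-0.0785, -0.0875, 0, 0, 0, 0, 1]

```text
time: 13.88
ee_pos: [0.4378, 0.0543, 0.0957]
orientation: [[-0.624, -0.781, 0.001], [-0.781, 0.624, 0.004], [-0.003, 0.002, -1.0]]
wrist_force: [0.3, 0.6, -2.2]
grip_width: 0.196
grip_force: 59.5
```

```bash
python3 -c "
from h import *
look('t5')"
```

```text
t 13.88 TCP [0.4378 0.0543 0.0957] yaw 0.897 dip -0.2 roll 0.1 lip [0.5277 0.1669 0.0755] lip tray [-0.051 -0.042]
blob px [257.1 147.5] area 308 tray [ 0.115 -0.213] zlip-> [ 0.101 -0.213]
blob px [283.2 137.2] area 6 tray [ 0.156 -0.296] zlip-> [ 0.14  -0.292]
blob px [290.9 138.6] area 18 tray [ 0.153 -0.322] zlip-> [ 0.137 -0.316]
blob px [285.7 141.9] area 7 tray [ 0.141 -0.306] zlip-> [ 0.125 -0.301]
blob px [293. 145.] area 7 tray [ 0.132 -0.331] zlip-> [ 0.117 -0.324]
blob px [206.7 157.7] area 19 tray [ 0.069 -0.05 ] zlip-> [ 0.057 -0.058]
blob px [191.9 159.3] area 22 tray [ 0.06  -0.001] zlip-> [ 0.049 -0.012]
blob px [203.2 198.5] area 86 tray [-0.067 -0.049] zlip-> [-0.071 -0.057]
blob px [209.7 204. ] area 22 tray [-0.083 -0.072] zlip-> [-0.086 -0.079]
```

Call:
servo_tool:
  steps:
    - [0.0785, 0.0875, 0, 0, 0, 0, 1]
    - [0.0785, 0.0875, 0, 0, 0, 0, 1]
    - [0, 0, 0, -0.015, 0, 0, 1]
    - [0, 0, 0, 0.015, 0, 0, 1]
    - [0, 0, 0, -0.015, 0, 0, 1]
    - [0, 0, 0, 0.015, 0, 0, 1]
    - [-0.0785, -0.0875, 0, 0, 0, 0, 1]
    - [-0.0785, -0.0875, 0, 0, 0, 0, 1]
    - [0, 0, 0, 0, 0, 0, 1]

```text
time: 15.05
ee_pos: [0.4373, 0.0497, 0.0954]
orientation: [[-0.632, -0.775, -0.001], [-0.775, 0.632, -0.002], [0.003, -0.0, -1.0]]
wrist_force: [0.5, -0.1, -1.6]
grip_width: 0.196
grip_force: 59.5
```

```bash
python3 -c "
from h import *
look('t6')"
```

```text
t 15.05 TCP [0.4373 0.0497 0.0954] yaw 0.886 dip 0.2 roll -0.0 lip [0.5283 0.1612 0.0744] lip tray [-0.05  -0.047]
blob px [257.1 147.5] area 311 tray [ 0.115 -0.213] zlip-> [ 0.101 -0.212]
blob px [283.9 138.8] area 9 tray [ 0.151 -0.299] zlip-> [ 0.135 -0.294]
blob px [290.7 138.3] area 18 tray [ 0.154 -0.322] zlip-> [ 0.138 -0.316]
blob px [206.8 157.6] area 20 tray [ 0.069 -0.05 ] zlip-> [ 0.058 -0.058]
blob px [191.8 159.4] area 23 tray [ 0.06  -0.001] zlip-> [ 0.048 -0.012]
blob px [208.5 197.4] area 113 tray [-0.062 -0.066] zlip-> [-0.066 -0.074]
```

Call:
servo_tool:
  steps:
    - [0.0785, 0.12, 0, 0, 0, 0, 1]
    - [0.0785, 0.12, 0, 0, 0, 0, 1]
    - [0, 0, 0, -0.017, 0, 0, 1]
    - [0, 0, 0, 0.017, 0, 0, 1]
    - [0, 0, 0, -0.017, 0, 0, 1]
    - [0, 0, 0, 0.017, 0, 0, 1]
    - [-0.0785, -0.12, 0, 0, 0, 0, 1]
    - [-0.0785, -0.12, 0, 0, 0, 0, 1]
    - [0, 0, 0, 0, 0, 0, 1]

```text
time: 16.23
ee_pos: [0.4369, 0.0522, 0.0954]
orientation: [[-0.628, -0.778, -0.001], [-0.778, 0.628, -0.003], [0.003, -0.001, -1.0]]
wrist_force: [0.0, 0.7, -1.9]
grip_width: 0.198
grip_force: 59.5
```

```bash
python3 -c "
from h import *
look('t7')"
```

```text
t 16.23 TCP [0.4369 0.0522 0.0954] yaw 0.892 dip 0.2 roll -0.0 lip [0.5273 0.1643 0.0743] lip tray [-0.051 -0.044]
blob px [257.1 147.5] area 312 tray [ 0.115 -0.213] zlip-> [ 0.101 -0.213]
blob px [284.3 139.7] area 15 tray [ 0.148 -0.301] zlip-> [ 0.132 -0.296]
blob px [290.9 138.5] area 17 tray [ 0.154 -0.322] zlip-> [ 0.138 -0.316]
blob px [293. 145.] area 7 tray [ 0.132 -0.331] zlip-> [ 0.117 -0.324]
blob px [206.7 157.7] area 19 tray [ 0.069 -0.05 ] zlip-> [ 0.057 -0.058]
blob px [191.6 159.5] area 21 tray [ 0.059 -0.   ] zlip-> [ 0.048 -0.011]
blob px [185.6 181.6] area 22 tray [-0.015  0.013] zlip-> [-0.022  0.001]
blob px [192.6 189.9] area 34 tray [-0.041 -0.012] zlip-> [-0.047 -0.022]
blob px [206.1 193. ] area 20 tray [-0.047 -0.057] zlip-> [-0.053 -0.065]
blob px [210.3 202. ] area 18 tray [-0.076 -0.073] zlip-> [-0.08 -0.08]
```

Call:
servo_tool:
  steps:
    - [0, 0, 0, -0.01, 0.008, 0, 1]
    - [0, 0, 0, -0.014, 0.011, 0, 1]
    - [0, 0, 0, -0.014, 0.011, 0, 1]
    - [0, 0, 0, -0.014, 0.011, 0, 1]
    - [0, 0, 0, -0.011, 0.009, 0, 1]
    - [0, 0, 0, -0.0073, 0.005, 0, 1]
    - [0, 0, 0, 0, 0, 0, 1]

```text
time: 17.15
ee_pos: [0.4388, 0.145, 0.0953]
orientation: [[-0.623, -0.782, 0.0], [-0.782, 0.623, 0.0], [-0.0, -0.0, -1.0]]
wrist_force: [0.0, 0.2, -1.6]
grip_width: 0.197
grip_force: 59.6
```

```bash
python3 -c "
from h import *
look('t8')
b=cv2.imread('pics/t8.png');cv2.imwrite('pics/t8c.png',cv2.resize(b[135:225,135:280],None,fx=5,fy=5,interpolation=cv2.INTER_CUBIC))"
```

```text
t 17.15 TCP [0.4388 0.145  0.0953] yaw 0.898 dip -0.0 roll -0.0 lip [0.5285 0.2576 0.0748] lip tray [-0.055  0.049]
blob px [257.1 147.5] area 308 tray [ 0.115 -0.213] zlip-> [ 0.101 -0.213]
blob px [284.5 139.7] area 15 tray [ 0.148 -0.301] zlip-> [ 0.132 -0.296]
blob px [290.8 138.5] area 19 tray [ 0.153 -0.322] zlip-> [ 0.137 -0.316]
blob px [293.5 145. ] area 8 tray [ 0.132 -0.332] zlip-> [ 0.117 -0.326]
blob px [206.7 157.7] area 19 tray [ 0.069 -0.05 ] zlip-> [ 0.057 -0.058]
blob px [191.7 159.4] area 22 tray [ 0.06  -0.001] zlip-> [ 0.048 -0.012]
blob px [185.6 181.6] area 22 tray [-0.015  0.013] zlip-> [-0.022  0.001]
blob px [192.7 190. ] area 33 tray [-0.041 -0.012] zlip-> [-0.047 -0.023]
blob px [177.  190.8] area 20 tray [-0.047  0.039] zlip-> [-0.053  0.026]
blob px [209.2 196.1] area 21 tray [-0.057 -0.068] zlip-> [-0.062 -0.075]
```

View pics/t8c.png

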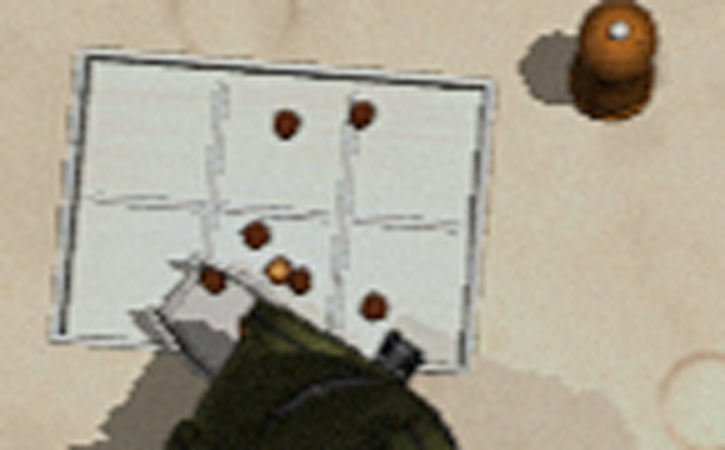

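Near-middle got three nuts: (256,235), (280,270) and (300,280). Two are left in the scoop, one of them at the mouth (213,281), for the two left panels. I go carefully here.

Call:
servo_tool:
  steps:
    - [0.0785, 0.0875, 0, 0, 0, 0, 1]
    - [0.0785, 0.0875, 0, 0, 0, 0, 1]
    - [0, 0, 0, -0.015, 0, 0, 1]
    - [0, 0, 0, 0.015, 0, 0, 1]
    - [-0.0785, -0.0875, 0, 0, 0, 0, 1]
    - [-0.0785, -0.0875, 0, 0, 0, 0, 1]
    - [0, 0, 0, 0, 0, 0, 1]

```text
time: 18.08
ee_pos: [0.4386, 0.1397, 0.0953]
orientation: [[-0.63, -0.776, -0.002], [-0.776, 0.63, -0.003], [0.004, -0.001, -1.0]]
wrist_force: [-0.7, 0.3, -2.1]
grip_width: 0.192
grip_force: 59.6
```

```bash
python3 -c "
from h import *
look('t9')"
```

```text
t 18.07 TCP [0.4386 0.1397 0.0953] yaw 0.889 dip 0.2 roll -0.1 lip [0.5293 0.2514 0.0741] lip tray [-0.054  0.043]
blob px [257.1 147.4] area 307 tray [ 0.116 -0.213] zlip-> [ 0.102 -0.213]
blob px [284.1 139.1] area 12 tray [ 0.15 -0.3 ] zlip-> [ 0.134 -0.295]
blob px [290.8 138.5] area 17 tray [ 0.154 -0.322] zlip-> [ 0.138 -0.316]
blob px [293. 145.] area 7 tray [ 0.132 -0.331] zlip-> [ 0.117 -0.324]
blob px [206.7 157.7] area 19 tray [ 0.069 -0.05 ] zlip-> [ 0.057 -0.058]
blob px [191.8 159.4] area 23 tray [ 0.06  -0.001] zlip-> [ 0.048 -0.012]
blob px [185.8 181.6] area 21 tray [-0.015  0.013] zlip-> [-0.022  0.001]
blob px [192.7 190. ] area 33 tray [-0.041 -0.012] zlip-> [-0.047 -0.023]
blob px [175.9 197.1] area 22 tray [-0.068  0.041] zlip-> [-0.073  0.028]
blob px [209.2 196.1] area 21 tray [-0.057 -0.068] zlip-> [-0.062 -0.075]
```

Call:
servo_tool:
  steps:
    - [0.0785, 0.0875, 0, -0.006, 0, 0, 1]
    - [0.0785, 0.0875, 0, -0.006, 0, 0, 1]
    - [0, 0, 0, -0.015, 0, 0, 1]
    - [0, 0, 0, 0.015, 0, 0, 1]
    - [0, 0, 0, -0.015, 0, 0, 1]
    - [0, 0, 0, 0.015, 0, 0, 1]
    - [-0.0785, -0.0875, 0, 0, 0, 0, 1]
    - [-0.0785, -0.0875, 0, 0, 0, 0, 1]
    - [0, 0, 0, 0, 0, 0, 1]

```text
time: 19.25
ee_pos: [0.446, 0.1518, 0.0947]
orientation: [[-0.627, -0.779, -0.001], [-0.779, 0.627, -0.003], [0.003, -0.001, -1.0]]
wrist_force: [0.0, -0.4, -2.0]
grip_width: 0.199
grip_force: 59.6
```

```bash
python3 -c "
from h import *
look('t10')"|grep -v 'px \[2[589]'
```

```text
t 19.25 TCP [0.446  0.1518 0.0947] yaw 0.894 dip 0.2 roll -0.1 lip [0.5362 0.264  0.0736] lip tray [-0.048  0.056]
blob px [206.7 157.7] area 19 tray [ 0.069 -0.05 ] zlip-> [ 0.057 -0.058]
blob px [191.7 159.5] area 22 tray [ 0.059 -0.001] zlip-> [ 0.048 -0.012]
blob px [185.8 181.6] area 21 tray [-0.015  0.013] zlip-> [-0.022  0.001]
blob px [192.7 190. ] area 33 tray [-0.041 -0.012] zlip-> [-0.047 -0.022]
blob px [174.5 191.5] area 18 tray [-0.05   0.047] zlip-> [-0.056  0.033]
blob px [209.2 196.1] area 21 tray [-0.057 -0.068] zlip-> [-0.062 -0.075]
```

Call:
servo_tool:
  steps:
    - [0.0785, 0.12, 0, 0, 0, 0, 1]
    - [0.0785, 0.12, 0, 0, 0, 0, 1]
    - [0, 0, 0, -0.017, 0, 0, 1]
    - [0, 0, 0, 0.017, 0, 0, 1]
    - [0, 0, 0, 0, 0, 0, 1]
    - [-0.0785, -0.12, 0, 0, 0, 0, 1]
    - [-0.0785, -0.12, 0, 0, 0, 0, 1]
    - [0, 0, 0, 0, 0, 0, 1]

```text
time: 20.3
ee_pos: [0.446, 0.1509, 0.0948]
orientation: [[-0.628, -0.779, -0.001], [-0.779, 0.628, -0.003], [0.003, -0.001, -1.0]]
wrist_force: [0.2, -0.0, -1.8]
grip_width: 0.2
grip_force: 59.6
```

```bash
python3 -c "
from h import *
look('t11')"|grep -v 'px \[2[589]'
```

```text
t 20.3 TCP [0.446  0.1509 0.0948] yaw 0.892 dip 0.2 roll -0.1 lip [0.5364 0.263  0.0737] lip tray [-0.048  0.055]
blob px [206.7 157.7] area 19 tray [ 0.069 -0.05 ] zlip-> [ 0.057 -0.058]
blob px [191.6 159.5] area 21 tray [ 0.059 -0.   ] zlip-> [ 0.048 -0.011]
blob px [185.6 181.6] area 22 tray [-0.015  0.013] zlip-> [-0.022  0.002]
blob px [192.6 189.9] area 34 tray [-0.041 -0.012] zlip-> [-0.047 -0.022]
blob px [174.4 190.1] area 19 tray [-0.046  0.048] zlip-> [-0.051  0.034]
blob px [209.2 196.1] area 21 tray [-0.057 -0.068] zlip-> [-0.062 -0.075]
```

Call:
servo_tool:
  steps:
    - [0.0785, 0.12, 0, 0, 0, 0, 1]
    - [0.0785, 0.12, 0, 0, 0, 0, 1]
    - [0, 0, 0, -0.018, 0, 0, 1]
    - [0, 0, 0, 0.018, 0, 0, 1]
    - [0, 0, 0, -0.018, 0, 0, 1]
    - [0, 0, 0, 0.018, 0, 0, 1]
    - [-0.0785, -0.12, 0, 0, 0, 0, 1]
    - [-0.0785, -0.12, 0, 0, 0, 0, 1]
    - [0, 0, 0, 0, 0, 0, 1]

```text
time: 21.48
ee_pos: [0.446, 0.1522, 0.0947]
orientation: [[-0.626, -0.78, -0.001], [-0.78, 0.626, -0.003], [0.003, -0.001, -1.0]]
wrist_force: [-0.5, -0.6, -1.6]
grip_width: 0.195
grip_force: 59.6
```

```bash
python3 -c "
from h import *
look('t12')"|grep -v 'px \[2[589]'
```

```text
t 21.48 TCP [0.446  0.1522 0.0947] yaw 0.894 dip 0.2 roll -0.1 lip [0.5361 0.2645 0.0736] lip tray [-0.048  0.056]
blob px [206.9 157.5] area 19 tray [ 0.07 -0.05] zlip-> [ 0.058 -0.058]
blob px [191.6 159.5] area 21 tray [ 0.059 -0.   ] zlip-> [ 0.048 -0.011]
blob px [185.8 181.6] area 21 tray [-0.015  0.013] zlip-> [-0.022  0.001]
blob px [192.6 189.9] area 34 tray [-0.041 -0.012] zlip-> [-0.047 -0.022]
blob px [172.8 191.6] area 20 tray [-0.051  0.053] zlip-> [-0.056  0.039]
blob px [209.3 196.2] area 20 tray [-0.057 -0.068] zlip-> [-0.062 -0.076]
```

Call:
servo_tool:
  steps:
    - [0.0785, 0.155, 0, 0, 0, -0.006, 1]
    - [0.0785, 0.155, 0, 0, 0, -0.006, 1]
    - [0, 0, 0, -0.018, 0, 0, 1]
    - [0, 0, 0, 0.018, 0, 0, 1]
    - [-0.0785, -0.155, 0, 0, 0, 0, 1]
    - [-0.0785, -0.155, 0, 0, 0, 0, 1]
    - [0, 0, 0, 0, 0, 0, 1]

```text
time: 22.4
ee_pos: [0.4456, 0.1531, 0.1067]
orientation: [[-0.626, -0.78, -0.002], [-0.78, 0.626, -0.004], [0.004, -0.001, -1.0]]
wrist_force: [-0.3, -0.0, -2.0]
grip_width: 0.197
grip_force: 59.6
```

```bash
python3 -c "
from h import *
look('t13')"|grep -v 'px \[2[589]'
```

```text
t 22.4 TCP [0.4456 0.1531 0.1067] yaw 0.895 dip 0.2 roll -0.1 lip [0.5357 0.2654 0.0855] lip tray [-0.049  0.057]
blob px [206.7 157.7] area 19 tray [ 0.069 -0.05 ] zlip-> [ 0.056 -0.059]
blob px [191.9 159.3] area 22 tray [ 0.06  -0.001] zlip-> [ 0.047 -0.014]
blob px [185.8 181.6] area 21 tray [-0.015  0.013] zlip-> [-0.023 -0.001]
blob px [173.2 188.6] area 21 tray [-0.041  0.052] zlip-> [-0.048  0.036]
blob px [192.6 189.9] area 34 tray [-0.041 -0.012] zlip-> [-0.047 -0.024]
blob px [209.1 196. ] area 20 tray [-0.057 -0.068] zlip-> [-0.062 -0.076]
```

Call:
servo_tool:
  steps:
    - [0.0785, 0.155, 0, 0, 0, 0, 1]
    - [0.0785, 0.155, 0, 0, 0, 0, 1]
    - [0, 0, 0, -0.02, 0, 0, 1]
    - [0, 0, 0, 0.02, 0, 0, 1]
    - [0, 0, 0, -0.02, 0, 0, 1]
    - [0, 0, 0, 0.02, 0, 0, 1]
    - [-0.0785, -0.155, 0, 0, 0, 0, 1]
    - [-0.0785, -0.155, 0, 0, 0, 0, 1]
    - [0, 0, 0, 0, 0, 0, 1]

```text
time: 23.58
ee_pos: [0.4458, 0.1533, 0.1067]
orientation: [[-0.626, -0.78, -0.002], [-0.78, 0.626, -0.004], [0.004, -0.001, -1.0]]
wrist_force: [0.0, -0.3, -2.1]
grip_width: 0.194
grip_force: 59.7
```

```bash
python3 -c "
from h import *
look('t14')"|grep -v 'px \[2[589]'
```

```text
t 23.57 TCP [0.4458 0.1533 0.1067] yaw 0.895 dip 0.2 roll -0.1 lip [0.5359 0.2655 0.0855] lip tray [-0.048  0.057]
blob px [206.7 157.7] area 19 tray [ 0.069 -0.05 ] zlip-> [ 0.056 -0.059]
blob px [191.7 159.4] area 22 tray [ 0.06  -0.001] zlip-> [ 0.047 -0.013]
blob px [185.6 181.6] area 22 tray [-0.015  0.013] zlip-> [-0.023 -0.   ]
blob px [192.6 189.9] area 34 tray [-0.041 -0.012] zlip-> [-0.047 -0.024]
blob px [150.3 192.2] area 18 tray [-0.058  0.126] zlip-> [-0.064  0.106]
blob px [209.1 196. ] area 20 tray [-0.057 -0.068] zlip-> [-0.062 -0.076]
```

Near-left has its nut at (150,192). The last nut goes to far-left.

Call:
servo_tool:
  steps:
    - [0, 0, 0, -0.0071, -0.0177, 0, 1]
    - [0, 0, 0, -0.0071, -0.0177, 0, 1]
    - [0, 0, 0, -0.0071, -0.0177, 0, 1]
    - [0, 0, 0, -0.0071, -0.0177, 0, 1]
    - [0, 0, 0, -0.0071, -0.0177, 0, 1]
    - [0.0785, 0.155, 0, 0, 0, 0, 1]
    - [0.0785, 0.155, 0, 0, 0, 0, 1]
    - [0, 0, 0, -0.018, 0, 0, 1]
    - [0, 0, 0, 0.018, 0, 0, 1]
    - [0, 0, 0, -0.018, 0, 0, 1]
    - [0, 0, 0, 0.018, 0, 0, 1]

```text
time: 25.0
ee_pos: [0.5387, 0.1354, 0.1056]
orientation: [[-0.607, -0.792, -0.065], [-0.735, 0.591, -0.331], [0.3, -0.153, -0.941]]
wrist_force: [-0.1, 0.1, -0.7]
grip_width: 0.198
grip_force: 59.7
```

```bash
python3 -c "
from h import *
look('t15')"|grep -v 'px \[2[589]'
```

```text
t 25.0 TCP [0.5387 0.1354 0.1056] yaw 0.88 dip 17.5 roll -8.8 lip [0.6249 0.2345 0.043 ] lip tray [0.042 0.032]
blob px [206.7 157.7] area 19 tray [ 0.069 -0.05 ] zlip-> [ 0.062 -0.055]
blob px [191.9 158.8] area 15 tray [ 0.062 -0.001] zlip-> [ 0.055 -0.008]
blob px [213.7 194.1] area 178 tray [-0.05  -0.082] zlip-> [-0.053 -0.086]
```

Call:
servo_tool:
  steps:
    - [0, 0, 0, -0.02, 0, 0, 1]
    - [0, 0, 0, 0.02, 0, 0, 1]
    - [0, 0, 0, -0.02, 0, 0, 1]
    - [0, 0, 0, 0.02, 0, 0, 1]
    - [-0.0785, -0.155, 0, 0, 0, 0, 1]
    - [-0.0785, -0.155, 0, 0, 0, 0, 1]
    - [0, 0, 0, 0, 0, 0, 1]

```text
time: 25.92
ee_pos: [0.5378, 0.1241, 0.1065]
orientation: [[-0.628, -0.778, -0.002], [-0.778, 0.628, -0.004], [0.004, -0.001, -1.0]]
wrist_force: [0.2, 0.3, -1.9]
grip_width: 0.197
grip_force: 59.7
```

```bash
python3 -c "
from h import *
look('t16')
b=cv2.imread('pics/t16.png');cv2.imwrite('pics/t16c.png',cv2.resize(b[135:225,135:280],None,fx=5,fy=5,interpolation=cv2.INTER_CUBIC))"|grep -v 'px \[2[589]'
```

```text
t 25.93 TCP [0.5378 0.1241 0.1065] yaw 0.892 dip 0.2 roll -0.1 lip [0.6281 0.2361 0.0853] lip tray [0.045 0.033]
blob px [150.1 192.3] area 18 tray [-0.059  0.127] zlip-> [-0.064  0.107]
blob px [172.4 193.7] area 18 tray [-0.058  0.053] zlip-> [-0.064  0.037]
```

View pics/t16c.png

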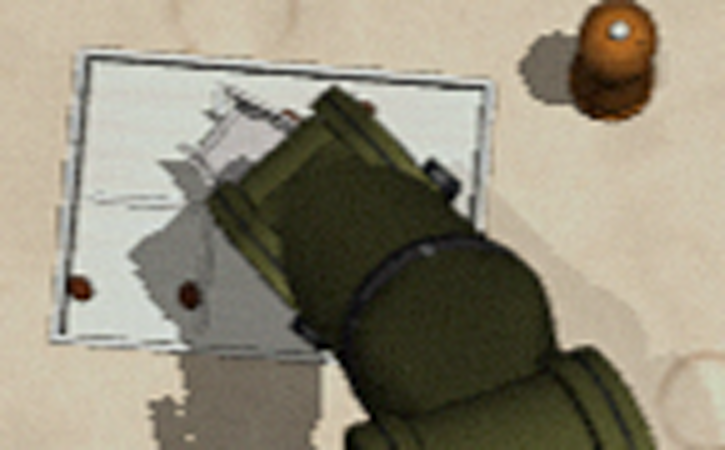

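The last picture shows a second nut in near-left at (190,295), which the scoop had been hiding. So all eight are out, the scoop is empty and far-left has none. To mend it, I'll use the steeply dipped scoop's mouth as a rake and push that nut at tray (-0.058,0.053) across the rib into far-left.

Call:
servo_tool:
  steps:
    - [0, 0, 0, -0.0069, 0.0314, -0.0134, 1]
    - [0, 0, 0, -0.0069, 0.0314, -0.0134, 1]
    - [0, 0, 0, -0.0069, 0.0314, -0.0134, 1]
    - [0, 0, 0, -0.0069, 0.0314, -0.0134, 1]
    - [0, 0, 0, -0.0069, 0.0314, -0.0134, 1]
    - [0, 0, 0.125, 0, 0, 0, 1]
    - [0, 0, 0.125, 0, 0, 0, 1]
    - [0, 0, 0.125, 0, 0, 0, 1]
    - [0, 0, 0.125, 0, 0, 0, 1]
    - [0, 0, 0.125, 0, 0, 0, 1]
    - [0, 0, 0.125, 0, 0, 0, 1]

```text
time: 27.35
ee_pos: [0.4353, 0.2567, 0.1736]
orientation: [[-0.989, -0.149, -0.001], [-0.149, 0.989, 0.0], [0.001, 0.0, -1.0]]
wrist_force: [0.5, 0.1, -2.1]
grip_width: 0.2
grip_force: 59.7
```

Call:
servo_tool:
  steps:
    - [0, 0.1455, 0, 0, 0, 0, 1]
    - [0, 0.1455, 0, 0, 0, 0, 1]
    - [0, 0.1455, 0, 0, 0, 0, 1]
    - [0, 0.1455, 0, 0, 0, 0, 1]
    - [0, 0.1455, 0, 0, 0, 0, 1]
    - [0, 0.1455, 0, 0, 0, 0, 1]

```text
time: 28.1
ee_pos: [0.4361, 0.2563, 0.1736]
orientation: [[-0.633, -0.153, -0.759], [-0.098, 0.988, -0.117], [0.768, 0.001, -0.64]]
wrist_force: [-0.1, 0.8, -1.2]
grip_width: 0.194
grip_force: 59.7
```

```bash
python3 -c "
from h import *
look('t17');print(np.round(ctrl.read_state()['joint_pos'],1))
a=ctrl.read_camera('scene')[:,:,::-1].copy();cv2.imwrite('pics/s17.png',a)
# candidate nuts in scene view
h=cv2.cvtColor(a,cv2.COLOR_BGR2HSV);m=cv2.inRange(h,(0,70,15),(18,255,150));m[:130]=0;m[215:]=0;m[:,:160]=0;m[:,280:]=0
n,l,st,ce=cv2.connectedComponentsWithStats(m)
for i in range(1,n):
  if st[i,4]>8: print('scene',ce[i].round(1),st[i,4],tr(onz('scene',*ce[i],.010)).round(3))
"|grep -v 'px \[2[589]'
```

```text
t 28.1 TCP [0.4361 0.2563 0.1736] yaw 0.154 dip 50.2 roll 0.0 lip [0.5116 0.268  0.0498] lip tray [-0.073  0.058]
blob px [206.6 157.6] area 20 tray [ 0.069 -0.049] zlip-> [ 0.061 -0.055]
blob px [191.7 159.4] area 22 tray [ 0.06  -0.001] zlip-> [ 0.052 -0.008]
blob px [209.4 196. ] area 21 tray [-0.057 -0.068] zlip-> [-0.06  -0.074]
blob px [161.1 222.9] area 7 tray [-0.156  0.081] zlip-> [-0.156  0.071]
[-19.9  62.2 -15.5  70.4  -5.1  95.7  67.1]
scene [162.  133.4] 40 [-0.024  0.276]
scene [236.3 161.1] 18 [0.061 0.   ]
scene [249.6 166.9] 17 [ 0.072 -0.047]
scene [193.9 169.4] 15 [-0.056  0.056]
scene [214.1 170.1] 19 [-0.015  0.013]
scene [212.9 178.2] 30 [-0.04  -0.012]
scene [220.9 190.4] 19 [-0.056 -0.068]
```

Call:
servo_tool:
  steps:
    - [0, 0, 0, -0.01, -0.0031, 0.0076, 1]
    - [0, 0, 0, -0.01, -0.0031, 0.0076, 1]
    - [0, 0, 0, 0, 0, 0, 1]

```text
time: 28.58
ee_pos: [0.4381, 0.2458, 0.1485]
orientation: [[-0.636, -0.147, -0.758], [-0.094, 0.989, -0.114], [0.766, -0.001, -0.642]]
wrist_force: [0.6, 0.2, -1.7]
grip_width: 0.197
grip_force: 59.7
```

```bash
python3 -c "
from h import *
look('t18')
s=ctrl.read_state();T=np.array(s['ee_pos']);R=np.array(s['orientation'])
a=ctrl.read_camera('scene')[:,:,::-1].copy();cv2.imwrite('pics/s18.png',a)
x0,y0=140,110;z=6
g=cv2.resize(a[110:210,140:270],None,fx=6,fy=6,interpolation=cv2.INTER_CUBIC)
for y in(-.0205,.0205):
  p=proj('scene',T+R@np.array([-.144,y,.0206]));cv2.circle(g,tuple(((p-[x0,y0]+.5)*z).astype(int)),3,(0,255,0),-1)
  p=proj('scene',T+R@np.array([-.144,y,-.0254]));cv2.circle(g,tuple(((p-[x0,y0]+.5)*z).astype(int)),3,(255,0,0),-1)
cv2.imwrite('pics/s18c.png',g)
"|grep -v 'px \[2[589]'
```

```text
t 28.57 TCP [0.4381 0.2458 0.1485] yaw 0.146 dip 50.0 roll -0.1 lip [0.514 0.257 0.025] lip tray [-0.07   0.047]
blob px [206.7 157.7] area 19 tray [ 0.069 -0.05 ] zlip-> [ 0.064 -0.053]
blob px [191.5 159.3] area 23 tray [0.06 0.  ] zlip-> [ 0.055 -0.004]
blob px [210.6 195.8] area 9 tray [-0.056 -0.072] zlip-> [-0.058 -0.075]
blob px [166.3 222.8] area 6 tray [-0.155  0.065] zlip-> [-0.154  0.059]
```

View pics/s18c.png

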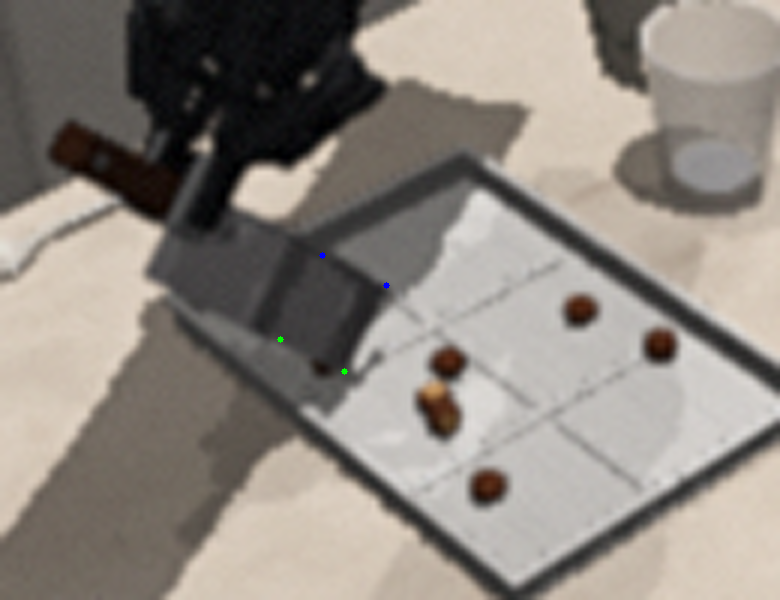

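The lip matches my prediction (green dots, (345,371)) and sits just behind the nut at (322,367). Nut 2 at (660,345) seems to sit on the rib, so I'll push it off afterwards. First I lower behind this nut.

Call:
servo_tool:
  steps:
    - [0, 0, 0, -0.0064, 0.0025, 0.0048, 1]
    - [0, 0, 0, -0.0064, 0.0025, 0.0048, 1]
    - [0, 0, 0, 0, 0, 0, 1]

```text
time: 29.05
ee_pos: [0.4382, 0.2515, 0.1319]
orientation: [[-0.634, -0.147, -0.759], [-0.094, 0.989, -0.113], [0.767, -0.0, -0.641]]
wrist_force: [-0.5, 0.6, -1.6]
grip_width: 0.199
grip_force: 59.7
```

Call:
servo_tool:
  steps:
    - [0, 0, 0, -0.0064, 0, -0.0077, 1]
    - [0, 0, 0, -0.0064, 0, -0.0077, 1]
    - [0, 0, 0, -0.0064, 0, -0.0077, 1]
    - [0, 0, 0, -0.0064, 0, -0.0077, 1]
    - [0, 0, 0, -0.0064, 0, -0.0077, 1]
    - [0, 0, 0, -0.0064, 0, -0.0077, 1]
    - [0, 0, 0, -0.0064, 0, -0.0077, 1]
    - [0, 0, 0, -0.0064, 0, -0.0077, 1]
    - [0, 0, 0, -0.0064, 0, -0.0077, 1]
    - [0, 0, 0, -0.0064, 0, -0.0077, 1]
    - [0, 0, 0, 0, 0, 0, 1]

```text
time: 30.42
ee_pos: [0.5379, 0.266, 0.1325]
orientation: [[-0.636, -0.146, -0.758], [-0.094, 0.989, -0.112], [0.766, -0.0, -0.643]]
wrist_force: [-0.8, 0.0, -1.8]
grip_width: 0.195
grip_force: 59.7
```

```bash
cat >> h.py <<'E'
def sc(tag):
    a=ctrl.read_camera('scene')[:,:,::-1].copy();cv2.imwrite(f'pics/{tag}.png',a)
    h=cv2.cvtColor(a,cv2.COLOR_BGR2HSV);m=cv2.inRange(h,(0,70,15),(18,255,150));m[:130]=0;m[215:]=0;m[:,:160]=0;m[:,280:]=0
    n,l,st,ce=cv2.connectedComponentsWithStats(m)
    for i in range(1,n):
        if st[i,4]>5: print('scene',ce[i].round(1),st[i,4],tr(onz('scene',*ce[i],.010)).round(3))
E
python3 -c "
from h import *
look('t19');sc('s19')
"|grep -v 'px \[2[589]'
```

```text
t 30.43 TCP [0.5379 0.266  0.1325] yaw 0.147 dip 50.0 roll -0.0 lip [0.6139 0.2773 0.009 ] lip tray [0.029 0.074]
blob px [206.8 157.5] area 19 tray [ 0.07 -0.05] zlip-> [ 0.067 -0.052]
blob px [192.4 158.7] area 14 tray [ 0.062 -0.003] zlip-> [ 0.06  -0.005]
blob px [150.3 192. ] area 18 tray [-0.058  0.126] zlip-> [-0.059  0.122]
blob px [209.6 195.9] area 19 tray [-0.056 -0.069] zlip-> [-0.057 -0.071]
scene [191.3 130.4] 7 [0.058 0.224]
scene [179.7 158. ] 18 [-0.056  0.129]
scene [236.3 161.1] 18 [0.061 0.   ]
scene [249.6 166.9] 17 [ 0.072 -0.047]
scene [214.  170.1] 21 [-0.015  0.013]
scene [213.  178.2] 31 [-0.04  -0.013]
scene [220.9 190.3] 20 [-0.055 -0.067]
```

Call:
servo_tool:
  steps:
    - [0, 0, 0, 0.015, 0, -0.0125, 1]
    - [0, 0, 0, 0.023, 0, -0.0193, 1]
    - [0, 0, 0, 0.03, 0, -0.025, 1]
    - [0, 0, 0.17, 0, 0, 0, 1]
    - [0, 0, 0, 0, 0, 0, 1]

```text
time: 31.15
ee_pos: [0.5376, 0.2662, 0.2234]
orientation: [[-0.653, -0.038, -0.757], [0.072, 0.991, -0.112], [0.754, -0.128, -0.644]]
wrist_force: [-0.4, -0.4, -2.0]
grip_width: 0.197
grip_force: 59.6
```

```bash
python3 -c "
from h import *
look('t20');sc('s20');print(np.round(ctrl.read_state()['joint_pos'],1))
"|grep -v 'px \[2[589]'
```

```text
t 31.15 TCP [0.5376 0.2662 0.2234] yaw -0.11 dip 49.0 roll -7.3 lip [0.616  0.2535 0.1016] lip tray [0.032 0.05 ]
blob px [206.9 157.3] area 18 tray [ 0.07 -0.05] zlip-> [ 0.055 -0.061]
blob px [191.8 159.3] area 21 tray [ 0.06  -0.001] zlip-> [ 0.045 -0.015]
blob px [149.7 195.2] area 11 tray [-0.068  0.127] zlip-> [-0.074  0.103]
blob px [209.3 196. ] area 22 tray [-0.057 -0.068] zlip-> [-0.063 -0.078]
scene [216.4 155.4] 13 [0.034 0.063]
scene [179.7 158. ] 18 [-0.056  0.129]
scene [236.2 161. ] 17 [0.061 0.001]
scene [249.7 166.9] 18 [ 0.073 -0.047]
scene [214.  170.2] 20 [-0.015  0.013]
scene [212.9 178.2] 30 [-0.04  -0.012]
scene [220.9 190.4] 19 [-0.056 -0.068]
[-21.1  68.1 -11.1  42.2  -6.7 117.4  58.6]
```

Far-left now has its nut (tray (0.034,0.063)). I check nut 2 against its rib numerically.

```bash
python3 - <<'E'
from h import *
b=cv2.imread("pics/b0.png").astype(float).mean(2);t=cv2.imread("pics/t20.png").astype(float).mean(2)
print(b[152:165,198:214].round().astype(int))
print(t[152:164,198:214].round().astype(int))
for y in(-.044,-.0455,-.0425):
    for x in(.07,):
        c,s=np.cos(YT),np.sin(YT)
        for n in("top","scene"): print(n,y,proj(n,[C[0]+c*x-s*y,C[1]+s*x+c*y,.006]).round(2))
a=cv2.imread("pics/s17.png").astype(float).mean(2)
print(a[158:178,238:262].round().astype(int))
E
```

```text
[[184 184 188 188 186 188 190 187 186 184 184 183 184 184 183 179]
 [182 184 182 183 183 184 182 165 162 184 184 182 184 182 185 185]
 [182 184 180 182 180 178 159 150 186 180 184 185 184 185 183 185]
 [187 185 182 185 181 182 149 152 185 185 181 182 179 181 182 182]
 [182 186 179 180 183 183 151 148 180 181 186 183 184 182 183 185]
 [185 184 185 186 186 185 176 151 158 186 181 182 185 185 185 184]
 [182 181 183 183 181 183 183 151 156 185 187 187 183 184 185 183]
 [182 185 186 187 189 164 159 149 153 189 185 182 182 182 187 184]
 [185 184 184 184 187 166 164 148 147 186 186 183 184 186 184 183]
 [182 182 182 181 183 166 169 166 159 181 181 182 183 183 182 183]
 [186 186 185 185 189 172 172 156 150 187 185 180 181 181 183 183]
 [184 185 186 183 185 161 162 173 172 189 187 179 186 185 185 188]
 [182 183 182 184 189 165 162 172 165 188 181 186 179 184 186 185]]
[[193 188 192 191 192 191 192 191 191 190 189 186 186 187 182 192]
 [184 187 188 188 188 187 187 169 172 189 186 188 188 189 189 198]
 [185 185 183 186 183 188 161 166 201 196 192 192 189 190 188 198]
 [187 186 184 188 185 185 1
[... 2069 characters left out ...]
84 191 188 184 174 176 183 182 184 180 175 179 195 208 206 205 203
  200 202 203 204 207 204]
 [188 185 191 186 165 154 176 187 188 188 187 188 190 202 207 205 204 203
  202 202 201 202 205 206]
 [188 190 179 164 174 180 184 189 187 190 186 183 184 193 202 205 204 204
  203 205 202 201 204 206]
 [171 174 182 181 187 186 187 184 186 188 188 187 184 186 201 205 204 204
  204 205 204 204 204 202]
 [159 178 191 191 188 187 186 184 185 184 186 185 187 191 202 202 203 204
  204 206 204 205 203 204]
 [182 190 190 190 191 187 187 185 187 185 187 186 187 191 204 205 203 202
  205 203 205 205 204 203]
 [192 191 190 188 188 190 189 187 186 186 186 186 189 201 206 205 203 198
  202 203 206 205 204 205]]
```

Nut 2 lies about 1.7 px (4.5 mm) on the far-right side of its rib, and both views agree, so I leave it. Now I level the scoop and carry it back.

Call:
servo_tool:
  steps:
    - [0, 0, -0.17, 0, 0, 0, 1]
    - [0, -0.1455, 0, 0, 0, 0, 1]
    - [0, -0.1455, 0, 0, 0, 0, 1]
    - [0, -0.1455, 0, 0, 0, 0, 1]
    - [0, -0.1455, 0, 0, 0, 0, 1]
    - [0, -0.1455, 0, 0, 0, 0, 1]
    - [0, -0.1455, 0, 0, 0, 0, 1]
    - [0, 0, 0, 0.0251, -0.03, 0, 1]
    - [0, 0, 0, 0.0251, -0.055, 0, 1]
    - [0, 0, 0, 0.0251, -0.055, 0, 1]
    - [0, 0, 0, 0.0251, -0.055, 0, 1]
    - [0, 0, 0, 0.0251, -0.055, 0, 1]

```text
time: 32.75
ee_pos: [0.4486, -0.0013, 0.2216]
orientation: [[-0.989, -0.15, -0.001], [-0.15, 0.989, -0.0], [0.001, 0.0, -1.0]]
wrist_force: [1.2, -1.2, -1.5]
grip_width: 0.196
grip_force: 59.7
```

```bash
python3 -c "
from h import *
look('t21');sc('s21')
"|grep -v 'px \[2[589]'
```

```text
t 32.75 TCP [ 0.4486 -0.0013  0.2216] yaw 0.15 dip 0.1 roll 0.0 lip [0.591  0.0202 0.2008] lip tray [ 0.022 -0.184]
blob px [206.7 157.6] area 18 tray [ 0.069 -0.049] zlip-> [ 0.04  -0.071]
blob px [191.6 159.5] area 21 tray [ 0.059 -0.   ] zlip-> [ 0.031 -0.028]
blob px [172.1 166.1] area 13 tray [0.033 0.062] zlip-> [0.008 0.026]
blob px [185.8 181.6] area 21 tray [-0.015  0.013] zlip-> [-0.033 -0.017]
blob px [192.7 190. ] area 33 tray [-0.041 -0.012] zlip-> [-0.056 -0.039]
blob px [150.1 192.3] area 18 tray [-0.059  0.127] zlip-> [-0.071  0.082]
blob px [209.2 196.1] area 21 tray [-0.057 -0.068] zlip-> [-0.07  -0.087]
scene [216.3 155.7] 13 [0.033 0.062]
scene [179.7 158. ] 18 [-0.056  0.129]
scene [225.7 175.8] 350 [-0.006 -0.03 ]
scene [214.1 170.1] 19 [-0.015  0.013]
```

All eight nuts are in the tray: near-right 1, far-right 1, far-middle 1, near-middle 3, near-left 1, far-left 1.

Call:
servo_tool:
  steps:
    - [0, 0, 0, -0.0018, -0.0524, 0, 1]
    - [0, 0, 0, -0.0018, -0.0524, 0, 1]
    - [0, 0, 0, -0.0018, -0.0524, 0, 1]
    - [0, 0, 0, -0.0018, -0.0524, 0, 1]
    - [0, 0, 0, -0.0018, -0.0524, 0, 1]
    - [0, 0, -0.14, 0, 0, 0, 1]
    - [0, 0, -0.14, 0, 0, 0, 1]
    - [0, 0, -0.14, 0, 0, 0, 1]
    - [0, 0, 0, 0, 0, 0.05, 1]
    - [0, 0, 0, 0, 0, 0.05, 1]
    - [0, 0, 0, 0, 0, 0.04, 1]
    - [0, 0, 0, 0, 0, 0, 1]

```text
time: 34.35
ee_pos: [0.4948, -0.2561, 0.079]
orientation: [[-0.842, -0.539, -0.007], [-0.539, 0.842, 0.003], [0.005, 0.006, -1.0]]
wrist_force: [-0.0, 0.4, -1.9]
grip_width: 0.2
grip_force: 59.7
```

Call:
servo_tool:
  steps:
    - [0, 0, 0, 0, 0, 0.02, 1]
    - [0, 0, 0, 0, 0, 0.015, 1]
    - [0, 0, 0, 0, 0, 0.008, 1]
    - [0, 0, 0, 0, 0, 0.003, 1]
    - [0, 0, 0, 0, 0, 0, 1]

```text
time: 34.98
ee_pos: [0.4976, -0.2576, 0.0359]
orientation: [[-0.843, -0.537, 0.0], [-0.537, 0.843, -0.0], [-0.0, -0.0, -1.0]]
wrist_force: [0.8, 0.2, -0.9]
grip_width: 0.197
grip_force: 59.7
```

Call:
servo_tool:
  steps:
    - [0, 0, 0, 0, 0, 0.002, 1]
    - [0, 0, 0, 0, 0, 0.002, 1]
    - [0, 0, 0, 0, 0, 0, 1]

```text
time: 35.35
ee_pos: [0.4973, -0.2575, 0.0316]
orientation: [[-0.843, -0.537, -0.0], [-0.537, 0.843, 0.0], [0.0, 0.0, -1.0]]
wrist_force: [0.5, 1.1, -1.4]
grip_width: 0.199
grip_force: 59.7
```

Call:
servo_tool:
  steps:
    - [0, 0, 0, 0, 0, 0.001, 1]
    - [0, 0, 0, 0, 0, 0.001, 1]
    - [0, 0, 0, 0, 0, 0, 1]

```text
time: 35.72
ee_pos: [0.4974, -0.2576, 0.0306]
orientation: [[-0.843, -0.537, 0.0], [-0.537, 0.843, -0.001], [0.0, -0.001, -1.0]]
wrist_force: [-2.9, 0.2, 8.9]
grip_width: 0.192
grip_force: 61.2
```

Contact. I release and back off.

Call:
servo_tool:
  steps:
    - [0, 0, 0, 0, 0, 0, 0.3]
    - [0, 0, 0, 0, 0, 0, -0.3]
    - [0, 0, 0, 0, 0, 0, -1]
    - [0, 0, 0, 0, 0, 0, -1]
    - [0, 0, 0, 0, 0, 0, -1]
    - [0, 0, 0, 0, 0, -0.02, -1]
    - [0, 0, 0, 0, 0, -0.04, -1]
    - [0, 0, 0, 0, 0, -0.05, -1]
    - [0, 0, 0, 0, 0, -0.05, -1]
    - [0, 0, 0, 0.03, 0, -0.03, -1]
    - [0, 0, 0, 0, 0, 0, -1]
    - [0, 0, 0, 0, 0, 0, -1]

```text
time: 37.22
ee_pos: [0.4721, -0.2732, 0.2191]
orientation: [[-0.843, -0.537, -0.0], [-0.537, 0.843, 0.001], [-0.0, 0.001, -1.0]]
wrist_force: [-0.2, 1.1, -0.4]
grip_width: 0.995
grip_force: 0.0
```

```bash
python3 - <<'E'
from h import *
look('t22');sc('s22')
c=ctrl.calibration("wrist");w=ctrl.read_camera("wrist")[:,:,::-1].copy();cv2.imwrite("pics/w22.png",w)
h=cv2.cvtColor(w,cv2.COLOR_BGR2HSV);m=cv2.inRange(h,(0,90,30),(15,255,170));m[:, :180]=0;m[:,340:]=0
n,l,st,ce=cv2.connectedComponentsWithStats(m);i=1+np.argmax(st[1:,4])
q=cv2.boxPoints(cv2.minAreaRect(np.argwhere(l==i)[:,::-1].astype(np.float32)))
P=np.array([onz("wrist",u,v,.054,c) for u,v in q]);print(st[i],P.round(4).tolist());m0=P.mean(0)
E
```

```text
t 37.23 TCP [ 0.4721 -0.2732  0.2191] yaw 0.567 dip -0.0 roll 0.0 lip [ 0.5935 -0.1958  0.1985] lip tray [ 0.038 -0.4  ]
blob px [257.1 147.9] area 290 tray [ 0.114 -0.213] zlip-> [ 0.079 -0.212]
blob px [290.9 138.4] area 16 tray [ 0.154 -0.322] zlip-> [ 0.113 -0.307]
blob px [206.7 157.7] area 19 tray [ 0.069 -0.05 ] zlip-> [ 0.04  -0.071]
blob px [191.8 159.4] area 23 tray [ 0.06  -0.001] zlip-> [ 0.032 -0.029]
blob px [172.1 166.1] area 13 tray [0.033 0.062] zlip-> [0.008 0.026]
blob px [185.6 181.6] area 22 tray [-0.015  0.013] zlip-> [-0.033 -0.016]
blob px [192.7 190. ] area 33 tray [-0.041 -0.012] zlip-> [-0.055 -0.038]
blob px [150.  192.3] area 18 tray [-0.059  0.127] zlip-> [-0.071  0.082]
blob px [209.3 196.2] area 20 tray [-0.057 -0.068] zlip-> [-0.069 -0.087]
scene [216.4 155.9] 11 [0.033 0.061]
scene [179.7 158. ] 18 [-0.056  0.129]
scene [236.2 161.2] 17 [ 0.061 -0.   ]
scene [249.6 166.9] 17 [ 0.072 -0.047]
scene [214.1 170.2] 20 [-0.015  0.013]
scene [212.9 178.2] 30 [-0.04  -0.012]
scene [220.9 190.4] 19 [-0.056 -0.068]
[ 249  124   17   90 1379] [[0.4384, -0.305, 0.054], [0.4295, -0.2911, 0.054], [0.5119, -0.2378, 0.054], [0.5215, -0.2528, 0.054]]
```

The scoop is flat on the plate, its origin about 2 mm from the plate's centre, and the nuts are unchanged.

```bash
python3 -c "
from cell import ctrl
print(ctrl.sign_off())"
```

```text
the job is handed in; nothing more can be done
None
```

The job is handed in at about 37 s: all eight chestnuts are in the tray with at least one in each panel (one pushed across with the scoop's mouth; far-right's only about 5 mm inside its rib), and the empty scoop is released flat, about 2 mm off the plate's centre.

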